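# Turn six specimen discs over into a fresh tray

## Robot

A 6-joint arm with a two-finger parallel gripper is mounted at the origin on the work surface. World frame = base frame: x ahead of the robot, y to its left, z up, the work surface at z = 0. Lengths are in m, angles in rad, forces in N, time in s.
With the tool pointing down it reaches from about 0.225 to 0.725 m from the base axis. Payload 3.1 kg.
Tool frame: the origin (TCP) lies midway between the tips of the shut fingers; the grasp point (between the pads) lies 19 mm behind it; z points along the fingers, x is the direction in which the jaws open and shut, and the axes are right-handed (so a half turn about z gives the same grasp; the last joint's range is limited). The gripper opens to 85 mm and grips with 20 to 120 N. Pads are 22 mm wide; open, the fingers measure 114 mm over their backs; the gripper's body (76 mm by 85 mm) begins 54 mm behind the grasp point. The pads swing forward as they close: fully open they stand 13 mm farther back than shut.
Start: joints at [-1.417, 0.048, 0.099, 1.622, 0, 1.443], TCP at [0.146, -0.504, 0.231] pointing down, gripper open.
Joint ranges: [-2.91, 2.91], [-0.99, 1.94], [-1.21, 1.42], [-2.12, 2.29], [-1.49, 1.47], [-3.14, 3.14]. Speed limits (rad/s): [2.79, 2.79, 3.14, 3.14, 3.14, 3.14].

## Interface

Orientations are given as a rotation vector (axis times angle).
In Python, from workcell import readout, eyes, job, finder gives the robot as it stands. The module is installed in compiled form; this text tells all that it offers.
- The arm moves only by the tool arm_command, never from a script. Its argument "motion" is one flat list of numbers, 5 for each row, row after row: the closure, from -1 (fully open) to 1 (shut), then the shift along the tool's x, y, z in cm, then the turn about the tool's z in rad. In form: [hand, tx, ty, tz, turn, hand, tx, ty, tz, turn, ...]. A call has exactly 8 rows; each row shifts and turns the pose as measured when the row begins, along the tool's axes as they then stand; what a row does not reach is not made up. A row lasts 1/12 s, in which the tool goes at most 41.7 mm and 7.16 degrees, less where a joint would pass 70% of its speed; a pose out of reach is approached as far as the arm can. A call is refused whole if a number of a shift passes 4.17 or a number of a turn 0.125, either way. A call with a gripper value outside its range is refused whole. The fingers move at their own pace and stop on an object; "grip_force" is the grip in N (left out, the last holds). Time passes only in rows, so rows that do not move let the fingers close, or fill a call up. It gives the time, the measured TCP pose, the force and the opening at its end, in the units of the state.
- readout.read_state(): the state, without advancing time (a new reading comes with each control period).
- eyes.snapshot(name): name is "scene" or "top"; returns a dict with "pixels" (400x640x3 uint8, blue, green, red), "mtx" (3x3 intrinsics, pixels), "extrinsics" (4x4, takes a point from world to camera coordinates). Camera axes: x right, y down, z forward; pixel columns grow to the right and rows downward; lengths in m; the calibration is good to about 2 mm. A picture is of the moment at which its call begins. There is no depth.
- job.sign_off(): hands the job in, once; it reports no verdict.
Trained networks look in a picture, given as the dict that the camera call returned (one of the last four; its "shot" number tells which), for a name from the list of things; names that differ only in an ending like _2 or _b are one class to them, and where a whole thing is asked for, a point or a joint stands for the part that bears it (a point fixed in the world has none). Each returns a list of dicts, best first, with "confidence" (0 to 1); they miss things now and then, are a little off and sometimes report something else, mostly with a low value. They report only what shows in the picture. A call takes as long as a camera call.
- finder.search_frame(picture, label): "bbox" ([centre column, centre row, width, height] as shares, 0 to 1, of the picture: columns of its width, rows of its height, round what is visible of it).
- finder.masks_of(picture, label): "mask" (400x640 bool, what is visible of it) and "bbox" ([centre column, centre row, width, height] as shares, 0 to 1, of the picture: columns of its width, rows of its height, round what is visible of it).
The state is a dict: "clock": time; "qpos": joint angles; "dq": joint speeds; "effort": joint torques, N m; "tool_pos": TCP position; "eef_rot": TCP orientation; "force": force on the tool from outside, world axes, zero at the start; "wrist_torque": the same for the moment, N m; "width": finger opening in m.
Only numpy, scipy, OpenCV 4.12 (cv2) and the standard library are available. Lean on these libraries where they do the work, as an engineer would, in place of code of your own. Each camera call takes 0.05 s, during which the arm holds its last target.

## Task

Transfer all six specimen discs into the empty tray by turning the trays over together: lay the empty tray, face-down as it is, squarely on the loaded tray in the inverting frame and swing the frame's clamp fully over the two. Then turn the frame right over with its crank, to the stop, lock it by turning the lock knob fully clockwise (only once the frame is over), and leave it all like that. Do not push or tip the jar, slide box or bottle.

Things in the scene. Friction and masses are not known exactly. Their poses are not given: they have to be found in the camera images.
- frame: Tray-inverting frame, fixed: grey base 130 (x) x 215 (y) x 12 mm, two posts carrying a steel cradle on a level axis along its y. Origin under the cradle on the table, y towards the crank, z up. Axis 110 mm up. Tallest parts: lock knob, 177 mm; crank handle at the top of its swing, 178 mm
- nest (a point): Middle of the cradle, on its axis (y along it, to the crank); turns with the cradle: z up at start, down when over. Floor at z -11.5 mm, so stacked trays meet at z 0. Guides for two stacked trays (1 mm play each side) at x +-29.5 mm, only beyond 28 mm from the middle in y (long sides open there for fingers), and at y +-43 mm; straight to z 4 mm, flaring 5 mm outwards to z 13 mm
- rotor (a joint): Half turn of the cradle about its level axis: 0 at the start (level, floor below), 3.14 at its stop when fully upside down. Friction about 0.4 N m; stays where it is left. Growing angle carries the crank from the -x side of the nest up over the top to the +x side
- crank_grip (a point): Middle of the black round crank handle, 16 mm diameter, 50 mm long, parallel to the cradle axis and turning freely on its own pin; 60 mm from the axis, at nest (x, y) = (-60, +119) mm. Its own orientation means nothing; the free length reaches 27 mm towards the cradle and 23 mm away from this point
- clamp (a joint): Swing clamp: flat steel arm with a 50 x 50 x 6 mm head, underside at nest z 13.5 mm (2 mm over the upper tray), pivot at nest (0, -60.5) mm, axis nest z. Grows anticlockwise seen from above: 0 to 0.4 at start (0.4 is along nest +x, clear of the trays); stop at 1.97, along nest +y, head over the cradle's middle. Friction 0.1 N m; stays where left
- clamp_knob (a point): Black upright round knob on the clamp head, 16 mm diameter, 34 mm tall from the arm's top; this point is 23 mm above the arm's top face, 11 mm below the knob's top, 60 mm from the clamp pivot (nest z = 42.5 mm)
- lock (a joint): Lock knob on top of the post at the end away from the crank: 0 to 0.25 at the start is unlocked, its stop at 1.4 is locked; turns clockwise seen from above, friction about 0.03 N m. It is for locking the turned frame only
- lock_grip (a point): Middle of the lock knob's upright grip bar, 44 x 12 x 31 mm: long along this point's x, 12 mm thick along its y (turns with the knob), z up along its axis. The bar reaches 9 mm above and 22 mm below this point; it stands at nest (0, -97) mm, 168 mm above the table
- source_center (a point): Centre of the loaded white pocketed tray, 57 (x) x 84 (y) x 11.5 mm high, lying open side up, centred in the cradle within 1 mm and square to it; smooth plastic; z points out of its open side. 2 x 3 square pockets 24 mm wide, 8.5 mm deep, 27 mm apart, walls and floor 3 mm
- empty_center (a point): Centre of the empty matching white tray, 57 (x) x 84 (y) x 11.5 mm, lying face-down (open side down) on the table. z points out of its closed back, so up at the start and down once it has been turned over; the rim is at z = -5.75 mm, the pocket floors at z = +2.75 mm
- disc0_center (a point): Centre of a loose stainless-steel specimen disc, 20.5 mm diameter, 8 mm thick, 21 g, one of six lying in the pockets of the loaded tray, 0.5 mm below its rim
- disc1_center (a point): Centre of a loose stainless-steel specimen disc, 20.5 mm diameter, 8 mm thick, 21 g, one of six lying in the pockets of the loaded tray, 0.5 mm below its rim
- disc2_center (a point): Centre of a loose stainless-steel specimen disc, 20.5 mm diameter, 8 mm thick, 21 g, one of six lying in the pockets of the loaded tray, 0.5 mm below its rim
- disc3_center (a point): Centre of a loose stainless-steel specimen disc, 20.5 mm diameter, 8 mm thick, 21 g, one of six lying in the pockets of the loaded tray, 0.5 mm below its rim
- disc4_center (a point): Centre of a loose stainless-steel specimen disc, 20.5 mm diameter, 8 mm thick, 21 g, one of six lying in the pockets of the loaded tray, 0.5 mm below its rim
- disc5_center (a point): Centre of a loose stainless-steel specimen disc, 20.5 mm diameter, 8 mm thick, 21 g, one of six lying in the pockets of the loaded tray, 0.5 mm below its rim
- jar: Bystander: capped glass jar, 48 mm diameter, 62 mm tall; origin at the centre of its underside, z up
- slidebox: Bystander: grey slide box 40 x 85 x 32 mm; origin at the centre of its underside, z up
- bottle: Bystander: amber bottle, 56 mm diameter, 150 mm tall; origin at the centre of its underside, z up

How it is judged:
By the outcome, as a careful person would: the job done as asked, in the order asked, and still so for the second after the job is handed in, with the robot touching nothing.
It also fails if it takes over 72 s, if anything falls off the work surface, if the arm or the gripper's body presses on something with over 40 N, if the wrist force passes 120 N, or if a joint passes its speed limit or range.

## Working session

There is one attempt and no reset: what is moved stays moved. The work goes in short steps, Python scripts to look and compute and a tool call to move; the robot and the scene stay as the last step left them, time stands still between calls to the robot, and variables do not carry over. Pictures are saved under pics/ and viewed, and the job is handed in when it is done.

Besides the shell and the picture viewer there is one more tool, called after "Request:" as a command line: name --argument value ..., lists and objects as JSON in quotes. arm_command: Moves the arm, as the interface text tells. Its arguments: {"type":"object","properties":{"motion":{"type":"array"},"grip_force":{"type":"number"}},"required":["motion"]}

```bash
mkdir -p pics && ls -la && cat > h.py <<'E'
import numpy as np, cv2
from workcell import readout, eyes, job, finder
def snap(name, fn=None):
    p=eyes.snapshot(name)
    if fn: cv2.imwrite('pics/'+fn, np.asarray(p['pixels']))
    return p
def proj(p,X):
    X=np.atleast_2d(X); E=np.array(p['extrinsics']); c=X@E[:3,:3].T+E[:3,3]
    u=c@np.array(p['mtx']).T; return u[:,:2]/u[:,2:]
def ray(p,uv):
    E=np.array(p['extrinsics']);K=np.array(p['mtx'])
    d=np.linalg.inv(K)@np.array([uv[0],uv[1],1.]); R=E[:3,:3]
    return -R.T@E[:3,3], (R.T@d)/np.linalg.norm(d)
def atz(p,uv,z):
    o,d=ray(p,uv); return o+d*(z-o[2])/d[2]
def tri(pa,ua,pb,ub):
    o1,d1=ray(pa,ua);o2,d2=ray(pb,ub)
    A=np.stack([d1,-d2],1); s=np.linalg.lstsq(A,o2-o1,rcond=None)[0]
    a=o1+d1*s[0];b=o2+d2*s[1]; return (a+b)/2, np.linalg.norm(a-b)
E
python3 - <<'E'
from h import *
s=readout.read_state()
for k in s: print(k,np.round(s[k],3))
for n in ['scene','top']:
    p=snap(n,n+'0.png'); print(n,p['mtx'],np.round(p['extrinsics'],3), -np.array(p['extrinsics'])[:3,:3].T@np.array(p['extrinsics'])[:3,3])
E
```

```text
total 12
drwxr-xr-x  3 agent agent 4096 Dec  7 01:30 .
drwxr-xr-x 23 root  root  4096 Dec  7 01:30 ..
drwxr-xr-x  2 agent agent 4096 Dec  7 01:30 pics
clock 0.0
qpos [-1.417  0.049  0.098  1.622 -0.     1.443]
dq [-0.001  0.     0.001 -0.    -0.001  0.   ]
effort [-0.0000e+00 -3.3878e+01  3.2001e+01  2.0000e-02 -0.0000e+00  0.0000e+00]
tool_pos [ 0.146 -0.504  0.23 ]
eef_rot [-2.51   1.886  0.003]
force [-0.119 -0.003 -0.791]
wrist_torque [0.034 0.011 0.011]
width 0.086
scene [[390.47711099   0.         311.52845287]
 [  0.         390.47711099 189.04196383]
 [  0.           0.           1.        ]] [[-0.065  0.998 -0.013  0.031]
 [ 0.591  0.028 -0.806 -0.225]
 [-0.804 -0.06  -0.591  1.555]
 [ 0.     0.     0.     1.   ]] [1.38560645 0.06839788 0.73833004]
top [[384.55653419   0.         319.89201925]
 [  0.         384.55653419 200.32769775]
 [  0.           0.           1.        ]] [[ 0.012 -1.     0.02  -0.03 ]
 [-0.992 -0.015 -0.127  0.598]
 [ 0.127 -0.018 -0.992  0.847]
 [ 0.     0.     0.     1.   ]] [ 0.48562736 -0.00564217  0.91627373]
```

View pics/scene0.png

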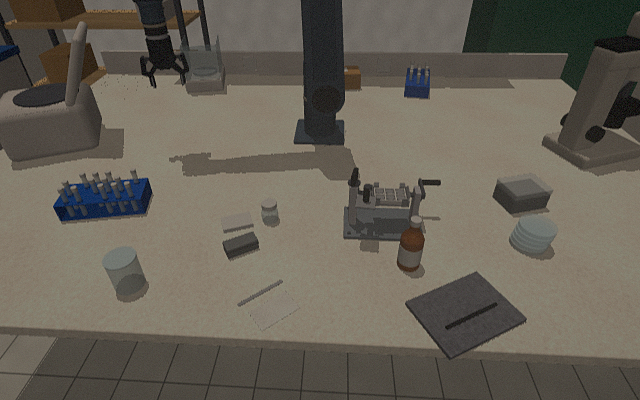

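View pics/top0.png

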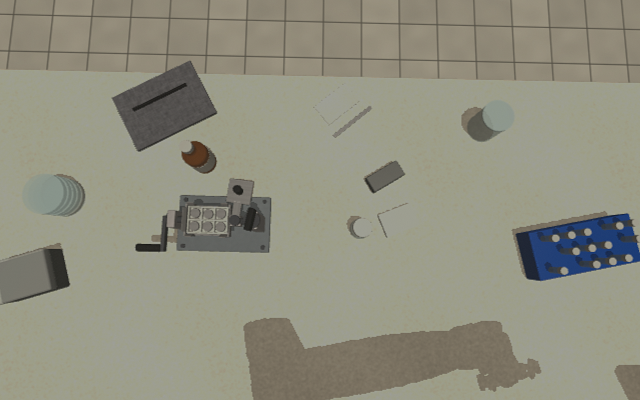

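```bash
python3 - <<'E'
from h import *
t=snap('top');s=snap('scene')
names=['frame','nest','rotor','crank_grip','clamp','clamp_knob','lock','lock_grip','source_center','empty_center','disc0_center','jar','slidebox','bottle']
np.save('cal.npy',np.array([0]))
import pickle
out={}
for nm,p in (('top',t),('scene',s)):
    for l in names:
        r=finder.masks_of(p,l)
        for d in r[:7 if 'disc' in l else 2]:
            m=np.array(d['mask']); ys,xs=np.nonzero(m)
            print(nm,l,round(d['confidence'],2),np.round(np.array(d['bbox'])*[640,400,640,400],1),len(xs),xs.mean().round(1) if len(xs) else '',ys.mean().round(1) if len(xs) else '')
        out[nm,l]=r
pickle.dump((t,s,out),open('m0.pkl','wb'))
def crop(p,x0,y0,x1,y1,fn,k):
    cv2.imwrite('pics/'+fn,cv2.resize(np.asarray(p['pixels'])[y0:y1,x0:x1],None,fx=k,fy=k,interpolation=cv2.INTER_CUBIC))
crop(t,130,130,290,260,'t_frame.png',5)
crop(t,340,150,440,250,'t_tray.png',6)
crop(s,330,150,450,280,'s_frame.png',4.6)
crop(s,210,190,290,260,'s_tray.png',7)
E
```

```text
top frame 0.57 [203.5 215.5 138.3  70.4] 5004 220.5 222.6
top nest 0.95 [195.5 216.1 119.7  74.4] 1478 209.3 213.6
top rotor 0.82 [195.5 215.2 116.5  70.4] 1472 208.4 214.7
top crank_grip 0.69 [147.7 248.6  24.    6.7] 225 146.2 247.3
top crank_grip 0.65 [240.4 201.2  25.3  47. ] 782 238.0 197.5
top clamp 0.86 [239.6 202.7  26.7  49.8] 775 238.2 197.2
top clamp_knob 0.58 [240.6 204.1  28.8  49.4] 800 238.1 197.5
top clamp_knob 0.52 [195.7 216.2 122.4  74.3] 1740 208.4 214.2
top lock 0.49 [252.7 217.8  19.3  25. ] 280 250.2 219.7
top lock_grip 0.79 [252.7 218.8  13.9  25.9] 299 250.0 218.7
top source_center 0.84 [204.8 220.9  47.6  26.2] 661 206.9 219.7
top empty_center 0.71 [399.7 218.8  42.3  37.5] 856 397.9 219.6
top disc0_center 0.73 [146.8 249.8  26.    5.4] 190 146.9 247.5
top disc0_center 0.39 [220.2 226.8   7.2  13.3] 82 219.9 226.6
top jar 0.71 [238.5 202.   25.9  42.9] 737 237.7 197.0
top jar 0.54 [359.5 228.7  24.6  20. ] 372 360.0 228.0
top slidebox 0.6 [384.  175.9  38.2  32. ] 682 383.1 176.6
top slidebox 0.55 [203.1 215.4 137.5  70.2] 5160 220.0 222.9
top bottle 0.58 [1
[... 384 characters left out ...]
] 357 365.7 199.0
scene clamp_knob 0.45 [353.1 177.2  13.   14.3] 145 354.1 179.6
scene lock 0.5 [353.5 176.3  10.5  15.4] 145 354.1 178.6
scene lock_grip 0.6 [356.  177.6  14.6  22.7] 164 354.0 178.9
scene lock_grip 0.44 [366.3 198.8  23.9  23.9] 347 365.8 199.3
scene source_center 0.58 [389.6 195.4  32.6  18. ] 179 389.0 196.6
scene source_center 0.53 [398.2 193.2  87.4  28.5] 805 388.0 194.9
scene empty_center 0.88 [239.2 222.8  27.9  22. ] 468 236.9 222.6
scene jar 0.74 [268.2 211.2  16.3  29.7] 392 269.0 211.4
scene jar 0.34 [355.5 179.   17.1  16. ] 153 354.1 179.7
scene slidebox 0.86 [239.2 248.   34.9  32.7] 580 240.4 244.9
scene bottle 0.98 [408.6 246.5  28.1  53.2] 1059 410.8 246.3
```

View pics/t_frame.png

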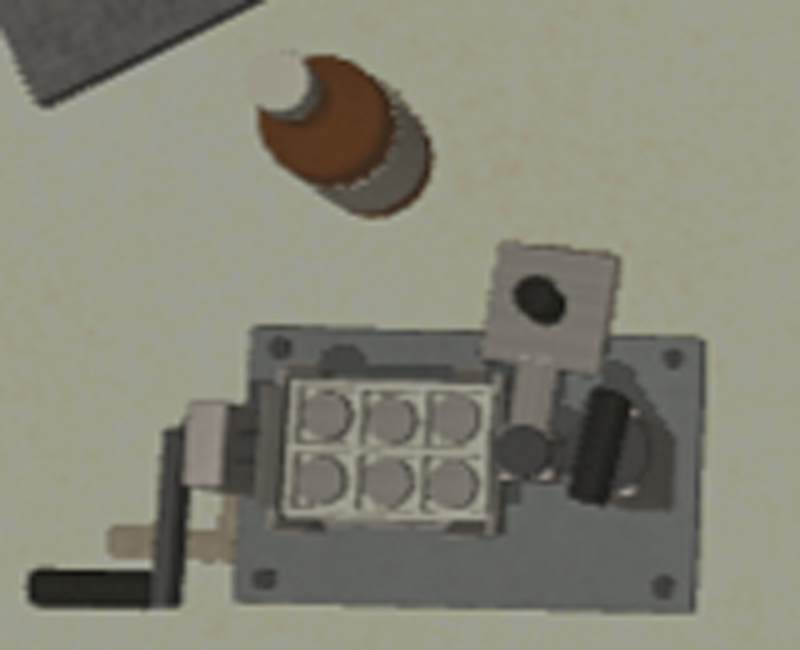

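View pics/t_tray.png

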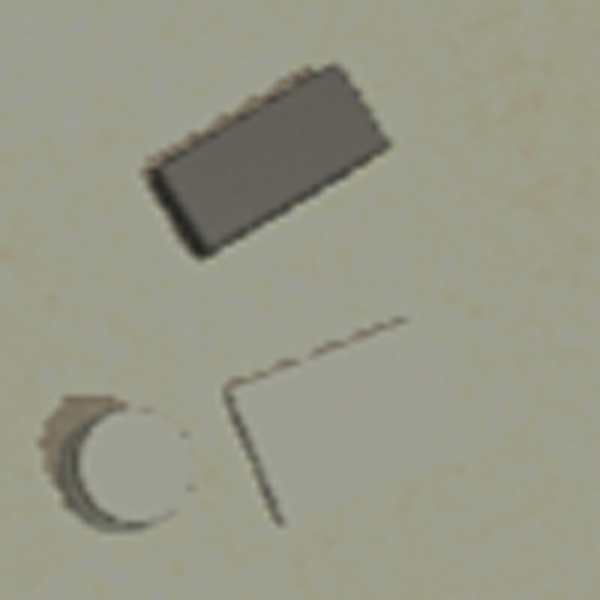

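View pics/s_frame.png

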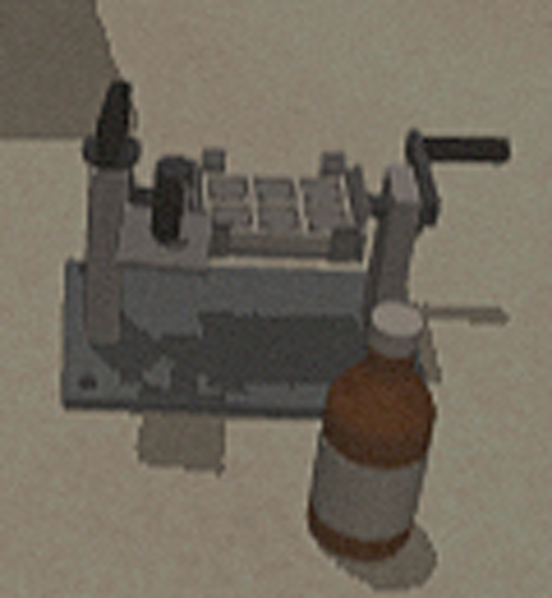

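View pics/s_tray.png

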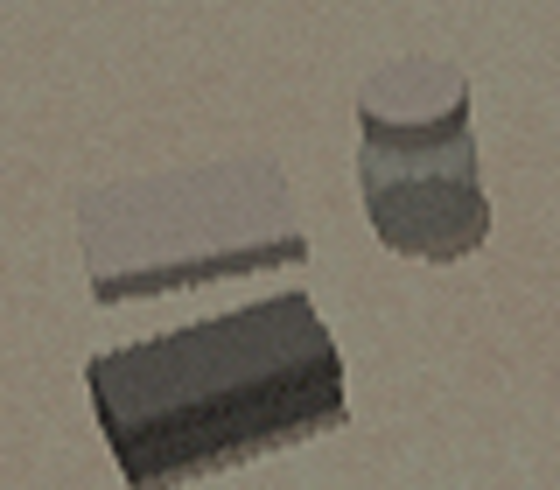

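```bash
cat > meas.py <<'E'
from h import *
import pickle
from scipy.optimize import least_squares
t,s,out=pickle.load(open('m0.pkl','rb'))
def uc(x0,y0,k,pts): return (np.array(pts,float)+.5)/k-.5+[x0,y0]
def R(a): c,s=np.cos(a),np.sin(a); return np.array([[c,-s],[s,c]])
# frame: base top corners z=.012 ; (nest x up in img(+x world), y left)
base_uv=uc(130,130,5,[(252,326),(705,338),(694,610),(234,602)])
base_X=np.array([[65,107.5,12],[65,-107.5,12],[-65,-107.5,12],[-65,107.5,12]])/1e3
src_uv=uc(130,130,5,[(292,378),(497,386),(491,521),(280,516)])
src_X=np.array([[28.5,42,110],[28.5,-42,110],[-28.5,-42,110],[-28.5,42,110]])/1e3
def f(v,X,uv,p):
    W=X.copy(); W[:,:2]=X[:,:2]@R(v[2]).T+v[:2]; 
    if len(v)>3: W[:,2]+=v[3]
    return (proj(p,W)-uv).ravel()
for X,uv in ((base_X,base_uv),(src_X,src_uv)):
    for n in (3,4):
        r=least_squares(f,np.array([.45,.25,0,0][:n]),args=(X,uv,t)); print(np.round(r.x,4),np.round(r.fun,2))
# scene: base corners front  crop 330,150 k4.6 -> source tray top visible
# tray empty
tu=uc(340,150,6,[(228,388),(405,318),(282,523)])
for uv in tu: print('top tray corner z0',atz(t,uv,0).round(4),'z11.5',atz(t,uv,.0115).round(4))
su=uc(210,190,7,[(78,192),(275,155),(303,238),(97,283)])
for uv in su: print('scene tray corner z11.5',atz(s,uv,.0115).round(4))
for uv in uc(210,190,7,[(100,302),(305,258)]): print('scene bottom',atz(s,uv,0).round(4))
E
python3 meas.py
```

```text
[ 0.5446  0.2017 -0.0085] [-0.35 -0.22  0.38 -0.49  0.51  0.49 -0.53  0.16]
[ 0.5452  0.2038 -0.0083 -0.0094] [ 0.1   0.1  -0.11 -0.21  0.04  0.21 -0.03 -0.1 ]
[ 0.5452  0.2135 -0.0164] [ 0.4   0.22 -0.4  -0.15 -0.82  0.07  0.81 -0.13]
[ 0.5439  0.2089 -0.0166  0.017 ] [-0.01 -0.1   0.05 -0.42 -0.4   0.37  0.35  0.14]
top tray corner z0 [ 0.5718 -0.1614  0.    ] z11.5 [ 0.5707 -0.1594  0.0115]
top tray corner z0 [ 0.601  -0.2329  0.    ] z11.5 [ 0.5996 -0.2301  0.0115]
top tray corner z0 [ 0.5183 -0.1825  0.    ] z11.5 [ 0.5179 -0.1803  0.0115]
scene tray corner z11.5 [ 0.5458 -0.2578  0.0115]
scene tray corner z11.5 [ 0.5181 -0.1812  0.0115]
scene tray corner z11.5 [ 0.5695 -0.1598  0.0115]
scene tray corner z11.5 [ 0.6002 -0.2363  0.0115]
scene bottom [ 0.5987 -0.2371  0.    ]
scene bottom [ 0.5686 -0.1603  0.    ]
```

```bash
cat > ov.py <<'E'
from h import *
def R(a): c,s=np.cos(a),np.sin(a); return np.array([[c,-s],[s,c]])
def toW(v,X):
    X=np.atleast_2d(np.array(X,float))/1e3; W=X.copy(); W[:,:2]=X[:,:2]@R(v[2]).T+v[:2]; return W
def rect(hx,hy,z,cx=0,cy=0): return [[cx+hx,cy+hy,z],[cx+hx,cy-hy,z],[cx-hx,cy-hy,z],[cx-hx,cy+hy,z]]
def circ(cx,cy,z,r): a=np.linspace(0,6.283,24,endpoint=False); return [[cx+r*np.cos(b),cy+r*np.sin(b),z] for b in a]
def overlay(p,polys,box,k,fn):
    x0,y0,x1,y1=box
    im=cv2.resize(np.asarray(p['pixels'])[y0:y1,x0:x1],None,fx=k,fy=k,interpolation=cv2.INTER_CUBIC)
    im=cv2.convertScaleAbs(im,alpha=1.4)
    for W,c in polys:
        u=(proj(p,W)-[x0,y0]+.5)*k-.5
        cv2.polylines(im,[np.round(u*8).astype(np.int32)],True,c,1,cv2.LINE_AA,3)
    cv2.imwrite('pics/'+fn,im)
def framepolys(v,ang=0,cl=0.4,side=-60):
    G=(0,255,0);Rd=(0,0,255);B=(255,128,0);Y=(0,255,255)
    P=[(toW(v,rect(65,107.5,12)),G),(toW(v,rect(65,107.5,0)),G),(toW(v,rect(28.5,42,110)),Rd)]
    for i in (-13.5,13.5):
        for j in (-27,0,27): P.append((toW(v,circ(i,j,109.5,10.25)),Y))
    kx,ky=side,119
    P.append((toW(v,rect(8,25,110,kx,117)),B))
    return P
E
cat > a.py <<'E'
from ov import *; import pickle,sys
t,s,out=pickle.load(open('m0.pkl','rb'))
v=[float(x) for x in sys.argv[1:4]]
overlay(t,framepolys(v),(130,170,290,260),5,'o_t%s.png'%sys.argv[4])
overlay(s,framepolys(v),(330,160,450,250),6,'o_s%s.png'%sys.argv[4])
E
python3 a.py .545 .208 -.012 1
```

```text
(no output)
```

View pics/o_t1.png

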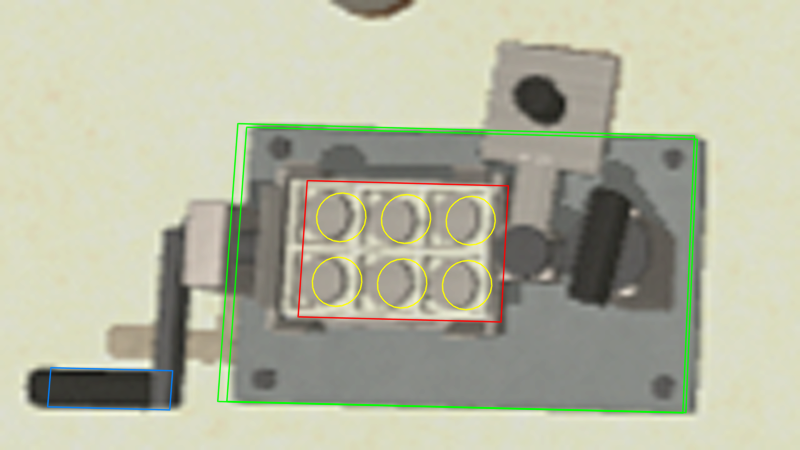

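View pics/o_s1.png

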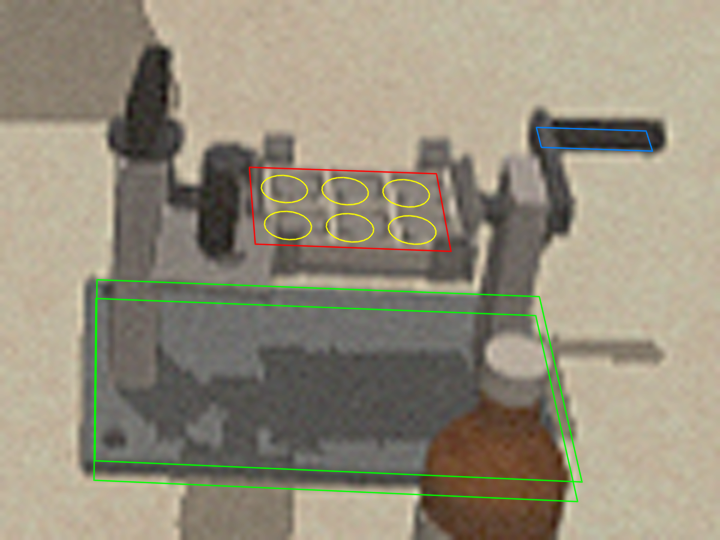

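```bash
sed -i 's/rect(65,107.5,12)/rect(65,107.5,12,0,-10)/;s/rect(65,107.5,0)/rect(65,107.5,0,0,-10)/' ov.py && python3 a.py .545 .2137 -.012 2
```

```text
(no output)
```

View pics/o_t2.png

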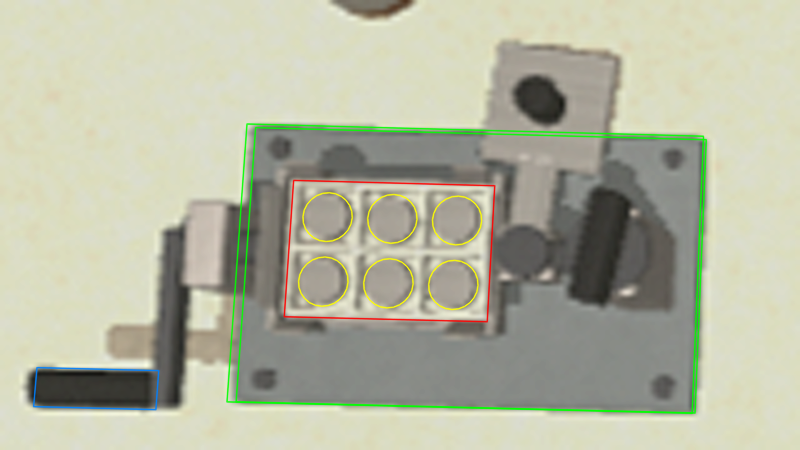

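View pics/o_s2.png

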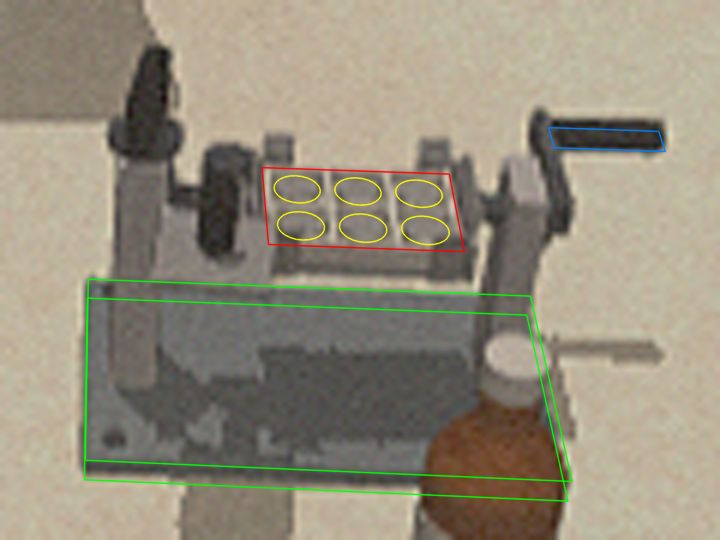

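```bash
cat > fit.py <<'E'
from ov import *; import pickle
from scipy.optimize import minimize
from scipy.ndimage import map_coordinates
t,s,out=pickle.load(open('m0.pkl','rb'))
def seg(a,b,n=40): return np.array(a)+(np.array(b)-np.array(a))*np.linspace(0,1,n)[:,None]
L=np.vstack([seg((x,-40,110),(x,40,110)) for x in (-27,0,27)]+[seg((-27,y,110),(27,y,110)) for y in (-40.5,-13.5,13.5,40.5)])
def sc(p,v,dz=0):
    g=cv2.cvtColor(np.asarray(p['pixels']),cv2.COLOR_BGR2GRAY).astype(float)
    W=toW(v,L); W[:,2]+=dz; u=proj(p,W)
    return map_coordinates(g,[u[:,1],u[:,0]],order=1).mean()
for nm,fs in (('top',[t]),('scene',[s]),('both',[t,s])):
    b=max(((sum(sc(p,(x,y,a)) for p in fs),x,y,a) for x in np.arange(.538,.553,.0005) for y in np.arange(.206,.221,.0005) for a in (-.02,-.015,-.01,-.005,0)))
    print(nm,np.round(b,4))
E
python3 fit.py
cat > a2.py <<'E'
from ov import *; import pickle
from scipy.optimize import least_squares
t,s,out=pickle.load(open('m0.pkl','rb'))
C=np.array([[.5707,-.1594],[.5996,-.2301],[.5179,-.1803]])
c=np.array([[.5458,-.2578],[.5181,-.1812],[.5695,-.1598],[.6002,-.2363]])
print(c.mean(0),[np.linalg.norm(c[i]-c[i-1]) for i in range(4)])
d=c[1]-c[0];d2=c[2]-c[3]; print(np.arctan2(d[1],d[0]),np.arctan2(d2[1],d2[0]))
v=(.5585,-.2088,np.arctan2(d[1],d[0])-np.pi/2)
print(v)
P=[(toW(v,rect(28.5,42,11.5)),(0,0,255)),(toW(v,rect(28.5,42,0)),(0,255,0))]
overlay(t,P,(340,150,440,250),6,'e_t.png')
overlay(s,P,(210,190,290,260),7,'e_s.png')
E
python3 a2.py
```

```text
top [ 1.438601e+02  5.450000e-01  2.150000e-01 -1.000000e-02]
scene [ 1.075825e+02  5.400000e-01  2.140000e-01 -1.500000e-02]
both [ 2.474546e+02  5.450000e-01  2.145000e-01 -5.000000e-03]
[ 0.5584   -0.208775] [np.float64(0.058494529658763804), np.float64(0.08145458857547555), np.float64(0.055676925202457074), np.float64(0.0824302129076469)]
1.9177842401770686 1.952429083246177
(0.5585, -0.2088, np.float64(0.34698791338217205))
```

View pics/e_t.png

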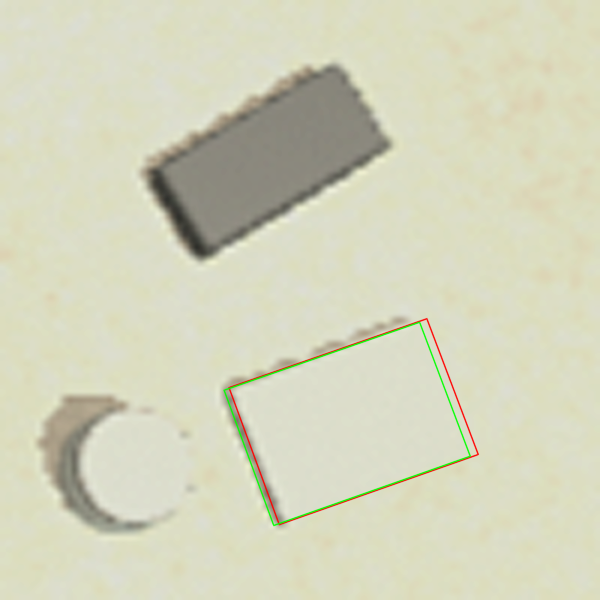

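View pics/e_s.png

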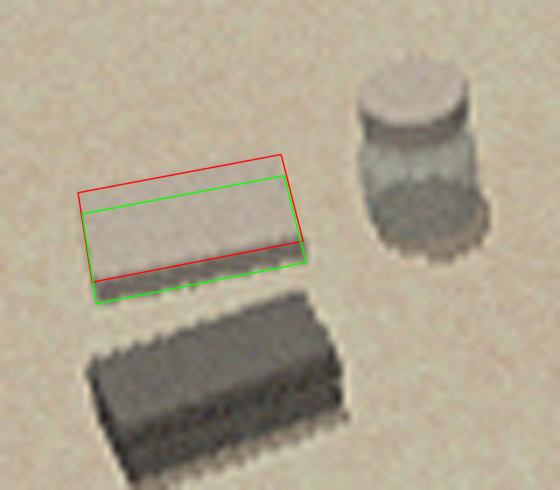

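```bash
cat > c.py <<'E'
from ov import *; import pickle
t,s,out=pickle.load(open('m0.pkl','rb'))
def cyl(p,x,y,r,h): return [(toW((x,y,0),circ(0,0,0,r)),(0,255,0)),(toW((x,y,0),circ(0,0,h,r)),(0,0,255))]
print('jar top',atz(t,(361,228),.062)); print('slide',atz(t,(384.5,176.5),.032))
print('bottle cap top',atz(t,(188,146.5),.15),'scene cap',atz(s,(330+398/4.6,150+320/4.6),.15))
b=atz(t,(188,146.5),.15)
j=atz(t,(361.5,227.5),.062)
P=cyl(t,b[0],b[1],28,100)+cyl(t,b[0],b[1],11,150)+cyl(t,j[0],j[1],24,62)
F=framepolys((.545,.2142,-.010))
v=(.545,.2142,-.010)
F.append((toW(v,circ(60*np.cos(0.0),-60.5+0*60,163.5,8)),(0,255,255)))
F.append((toW(v,circ(60*np.cos(0.0),-60.5+0*60,129.5,8)),(0,255,255)))
F.append((toW(v,circ(60,119,110,8)),(255,0,255)))
F.append((toW(v,rect(22,6,177,0,-97)),(255,0,255)))
F.append((toW(v,rect(22,6,146,0,-97)),(255,0,255)))
overlay(t,P+F,(130,130,290,260),5,'b_t.png'); overlay(s,P+F,(330,150,450,280),4.6,'b_s.png')
E
python3 c.py
```

```text
jar top [ 0.53470385 -0.1136151   0.062     ]
slide [ 0.65784504 -0.17280104  0.032     ]
bottle cap top [0.69033765 0.24957702 0.15      ] scene cap [0.69226298 0.25660615 0.15      ]
```

View pics/b_t.png

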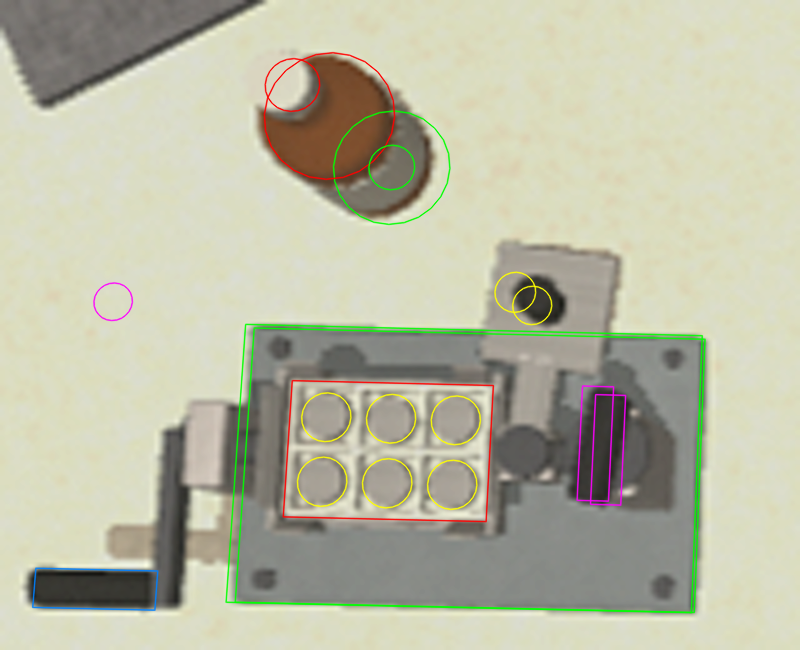

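View pics/b_s.png

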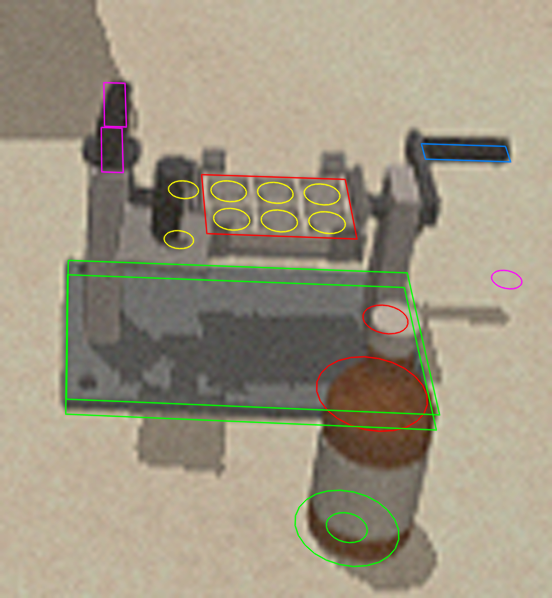

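```bash
cat >> h.py <<'E'
from scipy.spatial.transform import Rotation as Ro
def pose():
    s=readout.read_state(); M=Ro.from_rotvec(s['eef_rot']).as_matrix()
    return np.array(s['tool_pos']),M,s
def yaw(M): return np.arctan2(M[1,0],M[0,0])
def st():
    p,M,s=pose()
    print('t',round(float(s['clock']),2),'pos',np.round(p*1000,1),'yaw',round(yaw(M),4),'tilt',np.round(M[:2,2],4),'F',np.round(s['force'],1),'w',np.round(s['width']*1000,1),'q',np.round(s['qpos'],2))
def plan(targets, vmax=2.5, wmax=0.12):
    """targets: list of (x,y,z mm,yaw); prints rows tool shift cm & turn"""
    p,M,s=pose(); p=p*1000
    for (x,y,z,a) in targets:
        T=np.array([x,y,z],float); d=T-p; da=(a-yaw(M)+np.pi)%(2*np.pi)-np.pi
        n=int(max(np.ceil(np.linalg.norm(d)/10/vmax),np.ceil(abs(da)/wmax),1))
        for i in range(n):
            c=M.T@(d/n)/10; print(' ',np.round(c,2).tolist(),round(-da/n,3))
            p=p+d/n; M=M@Ro.from_rotvec([0,0,-da/n]).as_matrix()
        print('  --')
E
python3 - <<'E'
from h import *
st(); plan([(558.8,-208.5,120,.37)],3.6)
E
```

```text
t 1.6 pos [ 146.  -504.3  231.3] yaw -1.289 tilt [0. 0.] F [ 0.2  0.  -0.4] w 85.4 q [-1.42  0.05  0.1   1.62  0.    1.44]
  [-1.13, -3.19, 0.74] -0.111
  [-0.77, -3.3, 0.74] -0.111
  [-0.4, -3.36, 0.74] -0.111
  [-0.03, -3.39, 0.74] -0.111
  [0.35, -3.37, 0.74] -0.111
  [0.72, -3.31, 0.74] -0.111
  [1.08, -3.21, 0.74] -0.111
  [1.42, -3.07, 0.74] -0.111
  [1.75, -2.9, 0.74] -0.111
  [2.06, -2.68, 0.74] -0.111
  [2.35, -2.44, 0.74] -0.111
  [2.6, -2.17, 0.74] -0.111
  [2.83, -1.87, 0.74] -0.111
  [3.01, -1.54, 0.74] -0.111
  [3.17, -1.2, 0.74] -0.111
  --
```

Request:
arm_command --motion '[-1, -1.1, -3.2, 0.7, -0.11, -1, -0.8, -3.3, 0.7, -0.11, -1, -0.4, -3.4, 0.7, -0.11, -1, 0, -3.4, 0.7, -0.11, -1, 0.3, -3.4, 0.7, -0.11, -1, 0.7, -3.3, 0.7, -0.11, -1, 1.1, -3.2, 0.7, -0.11, -1, 1.4, -3.1, 0.7, -0.11]'

```text
clock: 2.27
tool_pos: [0.3685, -0.3447, 0.174]
eef_rot: [3.075, -0.598, 0.003]
force: [-0.1, -0.8, 0.3]
width: 0.0857
```

```bash
python3 - <<'E'
from h import *
st(); plan([(558.8,-208.5,120,.37)],3.6)
E
```

```text
t 2.27 pos [ 368.5 -344.7  174. ] yaw -0.3839 tilt [ 0.0004 -0.0095] F [-0.1 -0.8  0.3] w 85.7 q [-0.88 -0.02 -0.08  1.5  -0.01  1.07]
  [1.79, -2.83, 0.75] -0.108
  [2.08, -2.62, 0.75] -0.108
  [2.35, -2.38, 0.75] -0.108
  [2.59, -2.11, 0.75] -0.108
  [2.81, -1.82, 0.75] -0.108
  [2.99, -1.51, 0.75] -0.108
  [3.13, -1.18, 0.75] -0.108
  --
```

Request:
arm_command --motion '[-1, 1.8, -2.8, 0.7, -0.11, -1, 2.1, -2.6, 0.7, -0.11, -1, 2.3, -2.4, 0.7, -0.11, -1, 2.6, -2.1, 0.7, -0.11, -1, 2.8, -1.8, 0.7, -0.11, -1, 3, -1.5, 0.7, -0.11, -1, 3.1, -1.2, 0.7, -0.1, -1, 0, 0, 0, 0]'

```text
clock: 2.93
tool_pos: [0.5669, -0.1911, 0.1197]
eef_rot: [3.062, 0.662, 0.002]
force: [-0.4, 0.3, 0.4]
width: 0.0857
```

```bash
python3 - <<'E'
from ov import *
st(); plan([(558.8,-208.5,60,.37)],3.6)
t=snap('top');s=snap('scene')
v=(.5588,-.2085,.37)
P=[(toW(v,rect(28.5,42,11.5)),(0,0,255)),(toW(v,rect(28.5,42,0)),(0,255,0))]
overlay(t,P,(320,130,460,250),5.5,'e_t2.png')
overlay(s,P,(190,150,310,270),5,'e_s2.png')
E
```

```text
t 2.93 pos [ 566.9 -191.1  119.7] yaw 0.4259 tilt [ 0.0029 -0.0086] F [-0.4  0.3  0.4] w 85.7 q [-0.43  0.23  0.08  1.41 -0.01  0.71]
  [-0.72, 0.6, 2.99] 0.028
  [-0.71, 0.62, 2.99] 0.028
  --
```

View pics/e_t2.png

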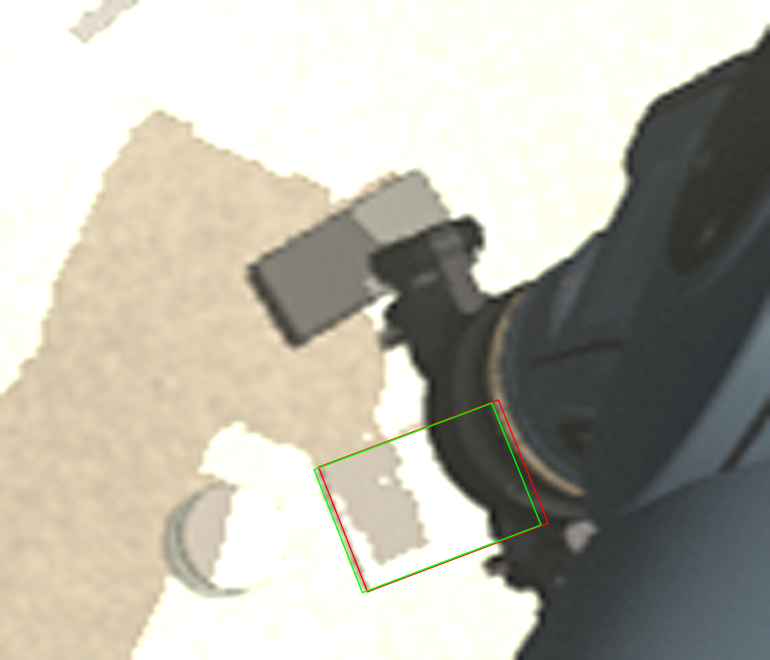

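View pics/e_s2.png

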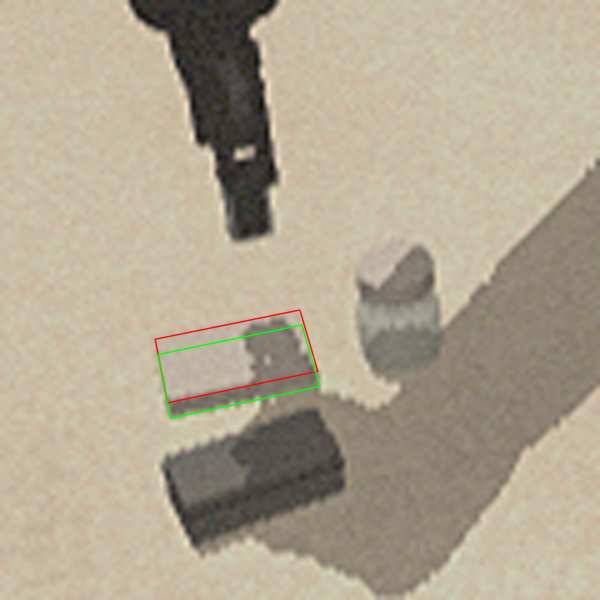

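Request:
arm_command --motion '[-1, -0.7, 0.6, 2, 0.03, -1, -0.7, 0.6, 2, 0.03, -1, 0, 0, 1, 0, -1, 0, 0, 1, 0, -1, 0, 0, 0, 0, -1, 0, 0, 0, 0, -1, 0, 0, 0, 0, -1, 0, 0, 0, 0]'

```text
clock: 3.7
tool_pos: [0.5549, -0.2172, 0.0648]
eef_rot: [3.077, 0.541, 0.006]
force: [0.3, -0.2, 1.1]
width: 0.0853
```

```bash
python3 - <<'E'
from h import *
st(); plan([(558.8,-208.5,-4,.37)],2)
E
```

```text
t 3.7 pos [ 554.9 -217.2   64.8] yaw 0.3481 tilt [ 0.0065 -0.0163] F [ 0.3 -0.2  1.1] w 85.3 q [-0.48  0.24 -0.01  1.3  -0.01  0.74]
  [0.17, -0.2, 1.72] -0.005
  [0.17, -0.2, 1.72] -0.005
  [0.17, -0.2, 1.72] -0.005
  [0.17, -0.2, 1.72] -0.005
  --
```

Request:
arm_command --motion '[-1, 0.2, -0.2, 1, 0, -1, 0.2, -0.2, 1, 0, -1, 0.2, -0.2, 1, 0, -1, 0.2, -0.2, 1, 0, -1, 0, 0, 0.5, 0, -1, 0, 0, 0.5, 0, -1, 0, 0, 0, 0, -1, 0, 0, 0, 0]'

```text
clock: 4.37
tool_pos: [0.562, -0.2059, 0.0105]
eef_rot: [3.075, 0.544, 0.009]
force: [0.9, -0.4, 0.1]
width: 0.0855
```

```bash
python3 - <<'E'
from h import *
st(); plan([(558.8,-208.5,-4,.37)],2)
E
```

```text
t 4.37 pos [ 562.  -205.9   10.5] yaw 0.3504 tilt [ 0.0086 -0.0171] F [ 0.9 -0.4  0.1] w 85.5 q [-0.46  0.29 -0.08  1.19 -0.01  0.76]
  [-0.39, 0.11, 1.45] -0.02
  --
```

Request:
arm_command --motion '[-1, -0.2, 0.1, 0.7, -0.01, -1, -0.1, 0, 0.6, -0.01, -1, 0, 0, 0, 0, -1, 0, 0, 0, 0, -1, 0, 0, 0, 0, -1, 0, 0, 0, 0, -1, 0, 0, 0, 0, -1, 0, 0, 0, 0]'

```text
clock: 5.03
tool_pos: [0.5601, -0.2095, -0.0025]
eef_rot: [3.068, 0.577, 0.011]
force: [-0.8, 0.1, -0.3]
width: 0.0857
```

```bash
python3 - <<'E'
from h import *
st(); plan([(558.8,-208.5,-4,.37)],2)
E
```

```text
t 5.03 pos [ 560.1 -209.5   -2.5] yaw 0.3717 tilt [ 0.0106 -0.0183] F [-0.8  0.1 -0.3] w 85.7 q [-0.46  0.29 -0.1   1.17 -0.01  0.74]
  [-0.09, -0.14, 0.15] 0.002
  --
```

Request:
arm_command --motion '[1, 0, 0, 0.1, 0, 1, 0, 0, 0, 0, 1, 0, 0, 0, 0, 1, 0, 0, 0, 0, 1, 0, 0, 0, 0, 1, 0, 0, 0, 0, 1, 0, 0, 0, 0, 1, 0, 0, 0, 0]' --grip_force 40

```text
clock: 5.7
tool_pos: [0.5609, -0.2097, -0.0026]
eef_rot: [3.067, 0.577, 0.013]
force: [0.2, 0.6, -0.0]
width: 0.0559
```

```bash
python3 - <<'E'
from h import *
st()
snap('scene','g1.png')
E
```

```text
t 5.7 pos [ 560.9 -209.7   -2.6] yaw 0.3719 tilt [ 0.0122 -0.0192] F [ 0.2  0.6 -0. ] w 55.9 q [-0.46  0.29 -0.1   1.16 -0.01  0.74]
```

View pics/g1.png

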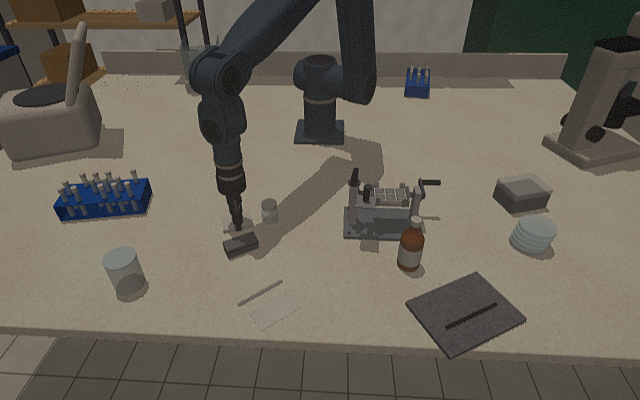

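Request:
arm_command --motion '[1, 0, 0, -0.5, 0, 1, 0, 0, -1.5, 0, 1, 0, 0, -3, 0, 1, 0, 0, -3, 0, 1, 0, 0, -3, 0, 1, 0, 0, -3, 0, 1, 0, 0, -3, 0, 1, 0, 0, -2, 0]'

```text
clock: 6.42
tool_pos: [0.5512, -0.2023, 0.1841]
eef_rot: [3.082, 0.58, -0.018]
force: [-0.1, 0.0, -0.2]
width: 0.056
```

```bash
python3 - <<'E'
from h import *
st(); plan([(545,214.3,205,-.01)],3)
E
```

```text
t 6.42 pos [ 551.2 -202.3  184.1] yaw 0.3718 tilt [-0.0103 -0.0074] F [-0.1  0.  -0.2] w 56.0 q [-0.46  0.21  0.19  1.55 -0.01  0.74]
  [1.04, -2.79, -0.17] 0.027
  [0.96, -2.81, -0.17] 0.027
  [0.88, -2.84, -0.17] 0.027
  [0.81, -2.86, -0.17] 0.027
  [0.73, -2.88, -0.17] 0.027
  [0.65, -2.9, -0.17] 0.027
  [0.57, -2.92, -0.17] 0.027
  [0.49, -2.93, -0.17] 0.027
  [0.41, -2.95, -0.17] 0.027
  [0.33, -2.96, -0.17] 0.027
  [0.25, -2.96, -0.17] 0.027
  [0.17, -2.97, -0.17] 0.027
  [0.09, -2.97, -0.17] 0.027
  [0.01, -2.97, -0.17] 0.027
  --
```

Request:
arm_command --motion '[1, 1, -2.8, -0.4, 0.03, 1, 1, -2.8, -0.4, 0.03, 1, 0.9, -2.8, -0.3, 0.03, 1, 0.8, -2.9, -0.3, 0.03, 1, 0.7, -2.9, -0.2, 0.03, 1, 0.6, -2.9, -0.2, 0.03, 1, 0.5, -2.9, 0, 0.03, 1, 0.5, -2.9, 0, 0.03]'

```text
clock: 7.08
tool_pos: [0.5544, 0.0359, 0.2113]
eef_rot: [3.121, 0.167, 0.01]
force: [0.6, -0.6, -0.2]
width: 0.0557
```

```bash
python3 - <<'E'
from h import *
st(); plan([(545,214.3,205,-.01)],3)
E
```

```text
t 7.08 pos [554.4  35.9 211.3] yaw 0.1072 tilt [ 0.007  -0.0161] F [ 0.6 -0.6 -0.2] w 55.7 q [-0.05  0.12  0.13  1.58 -0.02  1.42]
  [0.16, -2.97, 0.06] 0.02
  [0.1, -2.98, 0.06] 0.02
  [0.05, -2.98, 0.06] 0.02
  [-0.01, -2.98, 0.06] 0.02
  [-0.07, -2.98, 0.06] 0.02
  [-0.13, -2.98, 0.06] 0.02
  --
```

Request:
arm_command --motion '[1, 0.1, -2.9, 0, 0.02, 1, 0.1, -2.9, 0, 0.02, 1, 0, -2.9, 0, 0.02, 1, 0, -2.9, 0, 0.02, 1, 0, -2.4, 0, 0.02, 1, 0, -1.5, 0, 0.02, 1, 0, -0.7, 0, 0, 1, 0, 0, 0, 0]'

```text
clock: 7.75
tool_pos: [0.543, 0.2123, 0.2089]
eef_rot: [3.128, -0.017, 0.009]
force: [-0.1, -0.9, -0.9]
width: 0.0561
```

```bash
cat > n.py <<'E'
from ov import *; import sys
st()
V=(.545,.2143,-.010)
p,M,s=pose()
t=snap('top');s2=snap('scene')
# tray as held: centre at tool + off(tool y), bottom 2.6mm above TCP
off=float(sys.argv[1]); a=yaw(M)
def held(off):
    L=[[x,y,z] for z in (1.4,12.9) for x,y in ((28.5,42),(28.5,-42),(-28.5,-42),(-28.5,42))]
    L=np.array(L)
    T=np.stack([L[:,0],off+L[:,1],-L[:,2]-1.2],1)  # tool frame mm, z down the tool
    W=p+(T/1e3)@M.T
    return [(W[:4],(0,0,255)),(W[4:],(0,255,0))]
P=held(off)
overlay(t,P+framepolys(V)[:3],(130,130,290,280),5,'n_t%s.png'%sys.argv[2])
overlay(s2,P+framepolys(V)[:3],(310,110,450,250),5.5,'n_s%s.png'%sys.argv[2])
E
python3 n.py -1.9 1; python3 -c "
from h import *
plan([(545,214.3,205,-.01)],3)"
```

```text
t 7.75 pos [543.  212.3 208.9] yaw -0.0108 tilt [ 0.0054 -0.0133] F [-0.1 -0.9 -0.9] w 56.1 q [ 0.27  0.2   0.22  1.59 -0.01  1.85]
  [0.16, -0.38, 0.39] -0.003
  --
```

View pics/n_t1.png

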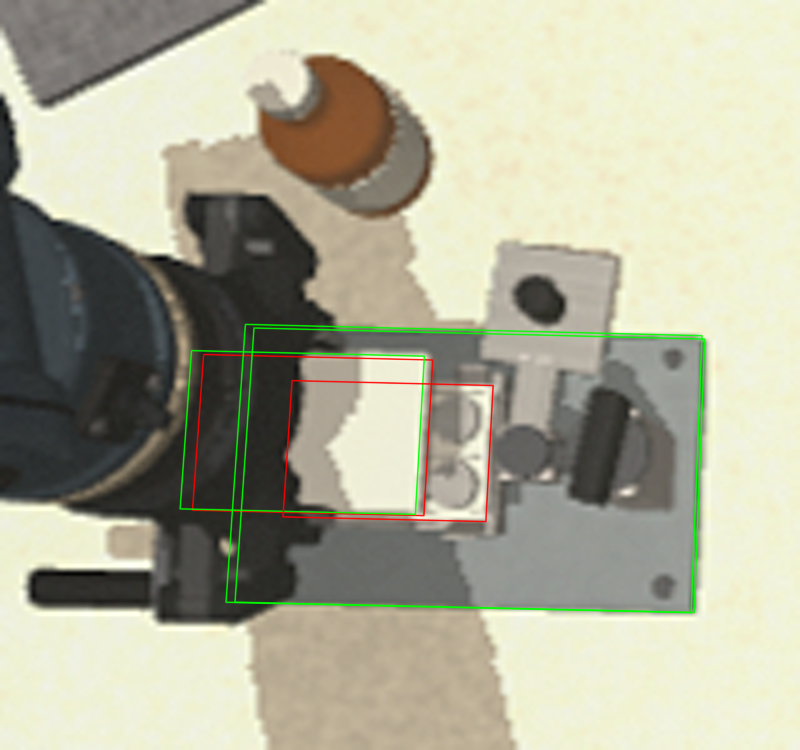

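View pics/n_s1.png

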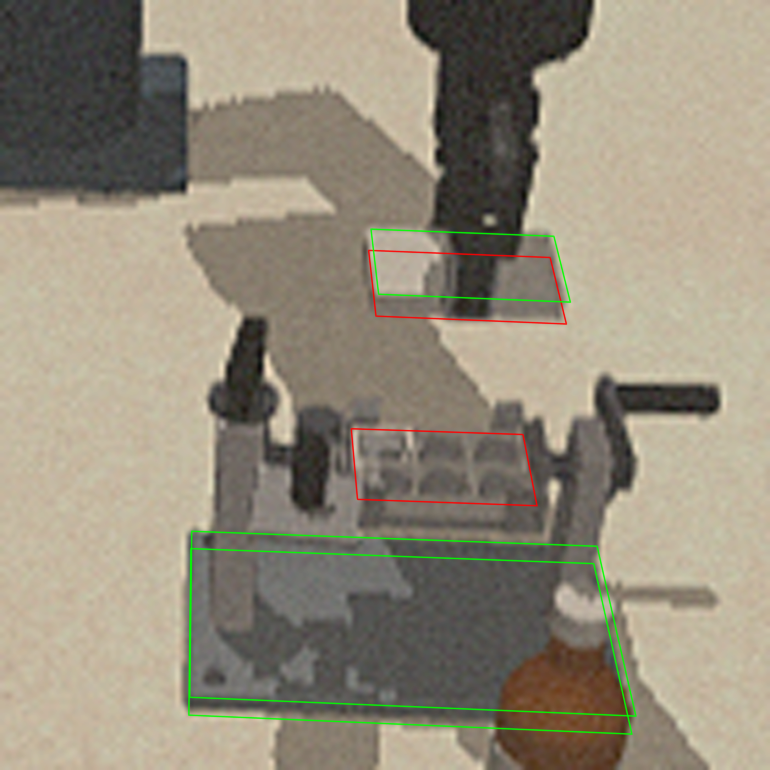

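```bash
python3 - <<'E'
from ov import *
V=(.545,.2143,-.010)
p,M,s=pose(); s2=snap('scene'); t=snap('top')
x0,y0,x1,y1=370,145,420,210
def held(off):
    L=np.array([[x,y,z] for z in (1.4,12.9) for x,y in ((28.5,42),(28.5,-42),(-28.5,-42),(-28.5,42))])
    T=np.stack([L[:,0],off+L[:,1],-L[:,2]-1.2],1)
    W=p+(T/1e3)@M.T
    return [(W[:4],(0,0,255)),(W[4:],(0,255,0))]
overlay(s2,held(-1.9),(368,145,424,170),14,'z1.png')
overlay(s2,[(toW(V,rect(28.5,42,110)),(0,0,255)),(toW(V,rect(28.5,42,98.5)),(0,255,0))],(368,180,424,212),14,'z2.png')
overlay(t,held(-1.9)+[(toW(V,rect(28.5,42,110)),(0,0,255))],(185,190,235,245),14,'z3.png')
E
```

```text
(no output)
```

View pics/z1.png

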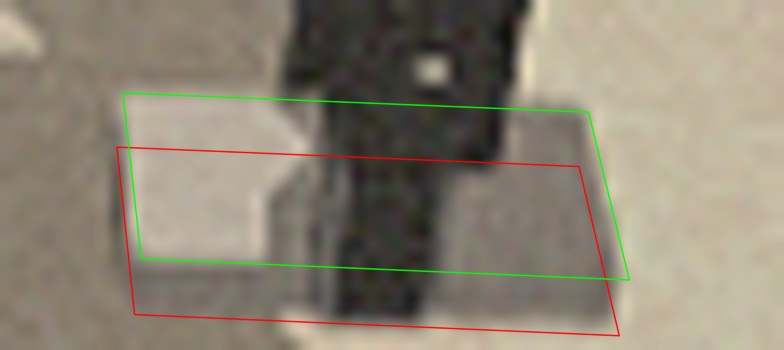

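View pics/z2.png

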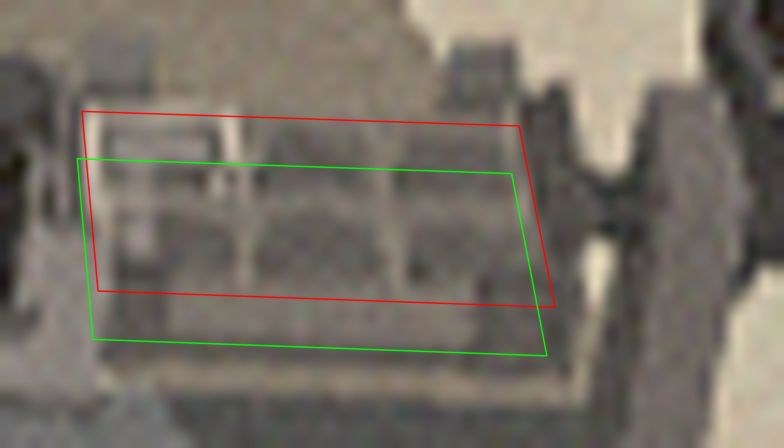

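View pics/z3.png

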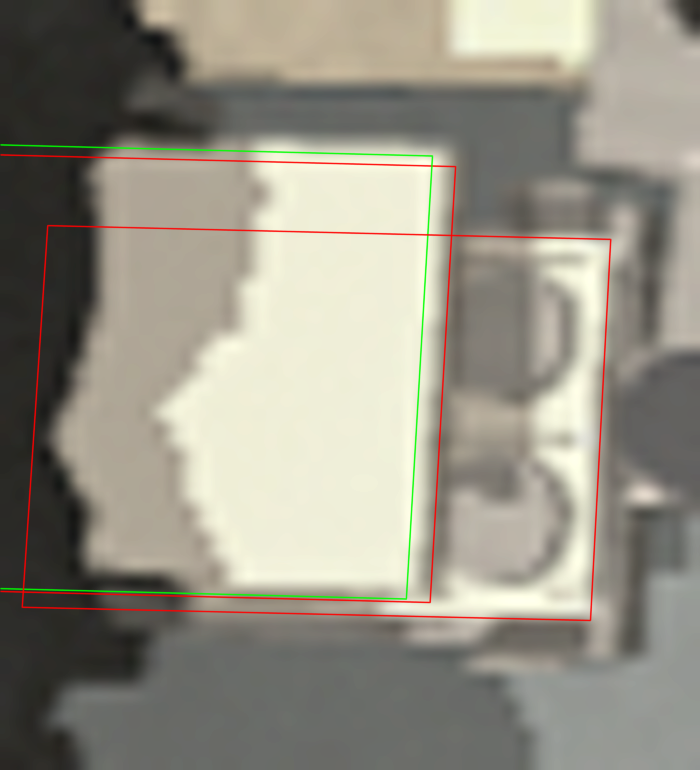

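Request:
arm_command --motion '[1, 0.1, 0, 0.7, 0, 1, 0, 0, 1.4, 0, 1, 0, 0, 1.5, 0, 1, 0, 0, 1.5, 0, 1, 0, 0, 1, 0, 1, 0, 0, 0.6, 0, 1, 0, 0, 0.2, 0, 1, 0, 0, 0, 0]'

```text
clock: 8.62
tool_pos: [0.5475, 0.2001, 0.1365]
eef_rot: [3.125, -0.041, 0.013]
force: [-0.3, -0.1, -1.6]
width: 0.0559
```

```bash
python3 - <<'E'
from ov import *
st(); plan([(544.2,213.2,125,-.01)],3)
V=(.545,.2138,-.010)
p,M,s=pose(); s2=snap('scene'); t=snap('top')
def held(off):
    L=np.array([[x,y,z] for z in (1.4,12.9) for x,y in ((28.5,42),(28.5,-42),(-28.5,-42),(-28.5,42))])
    T=np.stack([L[:,0],off+L[:,1],-L[:,2]-1.2],1)
    W=p+(T/1e3)@M.T
    return [(W[:4],(0,0,255)),(W[4:],(0,255,0))]
overlay(s2,held(-.5),(368,155,424,212),13,'z4.png')
overlay(t,held(-.5),(175,190,245,245),11,'z5.png')
E
```

```text
t 8.62 pos [547.5 200.1 136.5] yaw -0.0261 tilt [ 0.008 -0.016] F [-0.3 -0.1 -1.6] w 55.9 q [ 0.24  0.19  0.07  1.44 -0.02  1.84]
  [-0.38, -1.31, 1.13] -0.016
  --
```

View pics/z4.png

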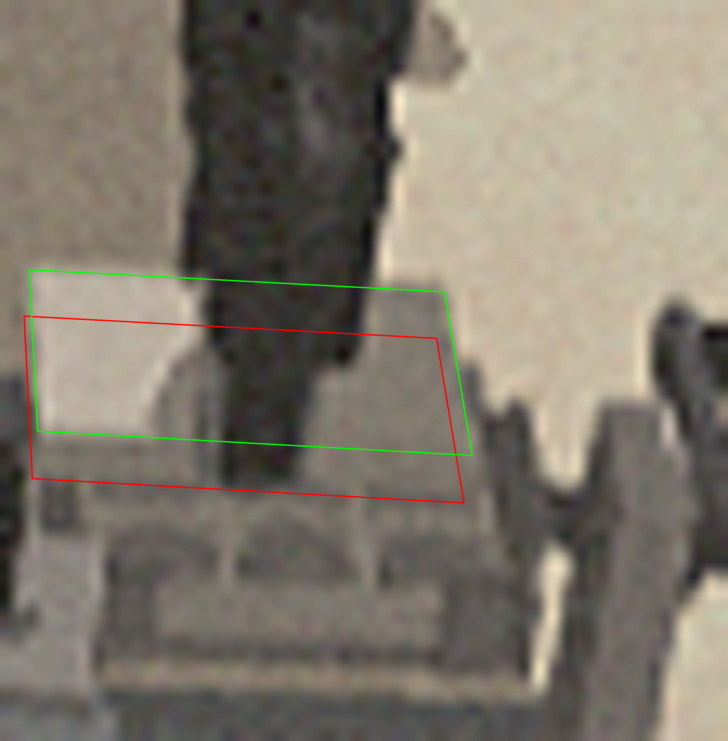

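View pics/z5.png

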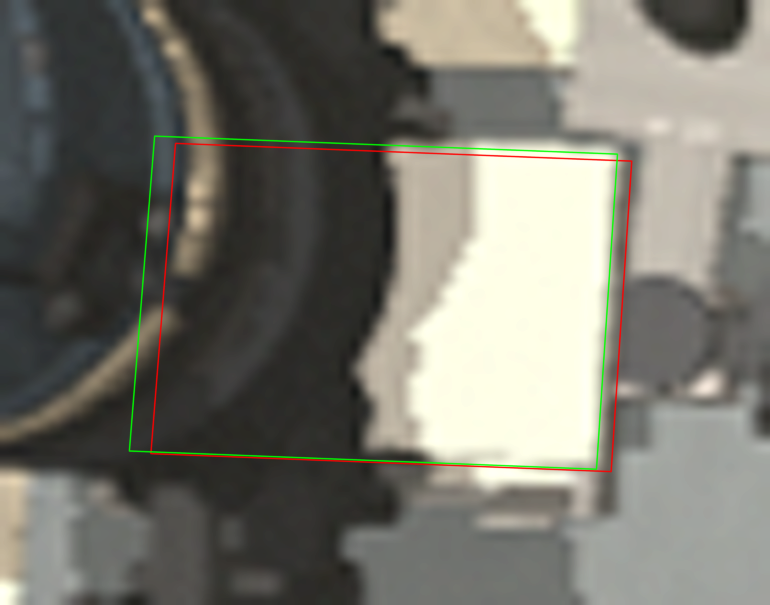

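Request:
arm_command --motion '[1, -0.1, -0.4, 0, -0.01, 1, -0.1, -0.4, 0, -0.01, 1, -0.1, -0.3, 0.1, 0, 1, 0, -0.2, 0.2, 0, 1, 0, 0, 0.2, 0, 1, 0, 0, 0.2, 0, 1, 0, 0, 0, 0, 1, 0, 0, 0, 0]'

```text
clock: 9.38
tool_pos: [0.5474, 0.2168, 0.134]
eef_rot: [3.128, -0.003, 0.027]
force: [-0.4, -0.5, -1.1]
width: 0.0559
```

```bash
python3 - <<'E'
from h import *
st(); plan([(544.2,213.2,120,-.01)],3)
E
```

```text
t 9.38 pos [547.4 216.8 134. ] yaw -0.0017 tilt [ 0.0171 -0.0132] F [-0.4 -0.5 -1.1] w 55.9 q [ 0.27  0.2   0.07  1.43 -0.02  1.85]
  [-0.34, 0.34, 1.4] 0.008
  --
```

Request:
arm_command --motion '[1, -0.2, 0.2, 0.4, 0.01, 1, -0.1, 0.1, 0.4, 0, 1, 0, 0, 0.4, 0, 1, 0, 0, 0.2, 0, 1, 0, 0, 0, 0, 1, 0, 0, 0, 0, 1, 0, 0, 0, 0, 1, 0, 0, 0, 0]'

```text
clock: 10.05
tool_pos: [0.5436, 0.2123, 0.1173]
eef_rot: [3.128, -0.022, 0.023]
force: [0.2, -0.1, -1.0]
width: 0.0561
```

```bash
python3 - <<'E'
from h import *
st(); plan([(544.2,213.2,120,-.01)],3)
E
```

```text
t 10.05 pos [543.6 212.3 117.3] yaw -0.0139 tilt [ 0.0149 -0.014 ] F [ 0.2 -0.1 -1. ] w 56.1 q [ 0.27  0.19  0.03  1.4  -0.02  1.85]
  [0.06, -0.09, -0.27] -0.004
  --
```

Request:
arm_command --motion '[1, 0.1, -0.1, 0.3, 0, 1, 0, 0, 0.3, 0, 1, 0, 0, 0.2, 0, 1, 0, 0, 0, 0, 1, 0, 0, 0, 0, 1, 0, 0, 0, 0, 1, 0, 0, 0, 0, 1, 0, 0, 0, 0]'

```text
clock: 10.72
tool_pos: [0.5446, 0.2136, 0.1091]
eef_rot: [3.128, -0.021, 0.023]
force: [0.0, 0.2, -0.3]
width: 0.0558
```

```bash
python3 - <<'E'
from ov import *
st(); plan([(544.2,213.2,107,-.01)],3)
p,M,s=pose(); s2=snap('scene'); t=snap('top')
overlay(s2,[],(360,155,440,215),10,'z6.png')
overlay(t,[],(175,190,245,245),11,'z7.png')
E
```

```text
t 10.72 pos [544.6 213.6 109.1] yaw -0.0133 tilt [ 0.0147 -0.0137] F [ 0.   0.2 -0.3] w 55.8 q [ 0.27  0.2   0.02  1.38 -0.02  1.85]
  [-0.05, 0.04, 0.21] -0.003
  --
```

View pics/z6.png

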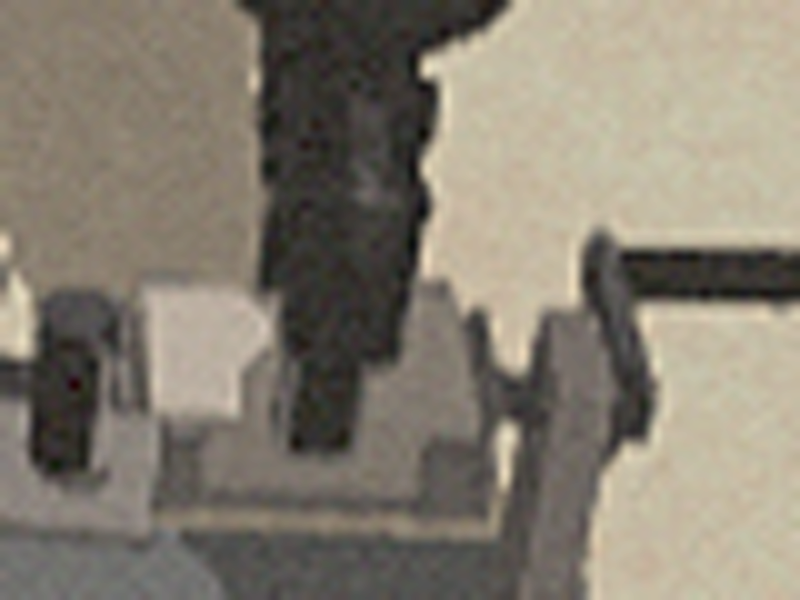

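View pics/z7.png

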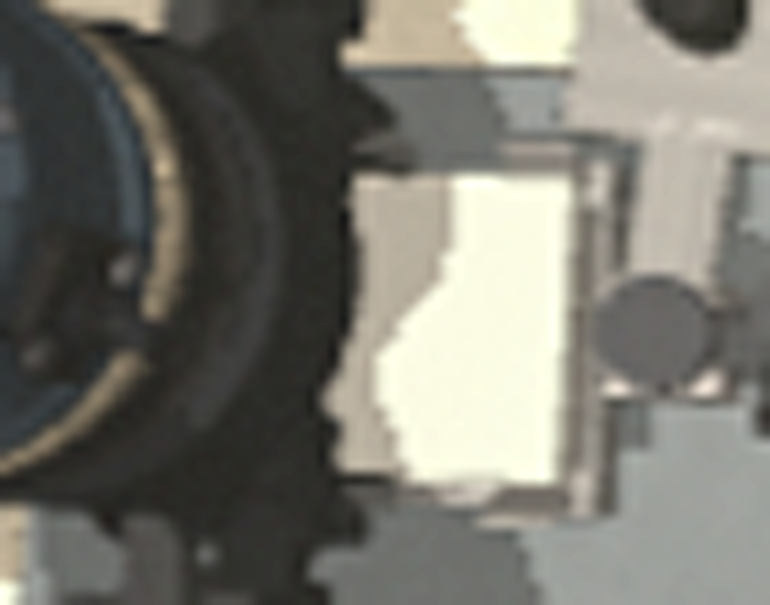

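Request:
arm_command --motion '[1, 0, 0, 0.2, 0, 1, 0, 0, 0.1, 0, 1, 0, 0, 0, 0, 1, 0, 0, 0, 0, 1, 0, 0, 0, 0, 1, 0, 0, 0, 0, 1, 0, 0, 0, 0, 1, 0, 0, 0, 0]'

```text
clock: 11.48
tool_pos: [0.5447, 0.2137, 0.1079]
eef_rot: [3.128, -0.02, 0.025]
force: [-2.1, 0.4, 1.1]
width: 0.0555
```

```bash
python3 - <<'E'
from ov import *
st()
E
```

```text
t 11.48 pos [544.7 213.7 107.9] yaw -0.0129 tilt [ 0.0158 -0.0132] F [-2.1  0.4  1.1] w 55.5 q [ 0.27  0.2   0.02  1.38 -0.02  1.85]
```

Request:
arm_command --motion '[-1, 0, 0, 0, 0, -1, 0, 0, 0, 0, -1, 0, 0, 0, 0, -1, 0, 0, 0, 0, -1, 0, 0, -0.5, 0, -1, 0, 0, -1.5, 0, -1, 0, 0, -2.5, 0, -1, 0, 0, -2.5, 0]'

```text
clock: 12.15
tool_pos: [0.5408, 0.2134, 0.1729]
eef_rot: [3.125, -0.022, 0.009]
force: [0.3, 0.5, 0.0]
width: 0.0852
```

```bash
python3 - <<'E'
from ov import *
st()
p,M,s=pose(); s2=snap('scene'); t=snap('top')
overlay(s2,[],(340,165,440,240),8,'z8.png')
overlay(t,[],(175,170,265,245),8.5,'z9.png')
E
```

```text
t 12.15 pos [540.8 213.4 172.9] yaw -0.0139 tilt [ 0.0056 -0.0166] F [0.3 0.5 0. ] w 85.2 q [ 0.27  0.19  0.14  1.52 -0.02  1.85]
```

View pics/z8.png

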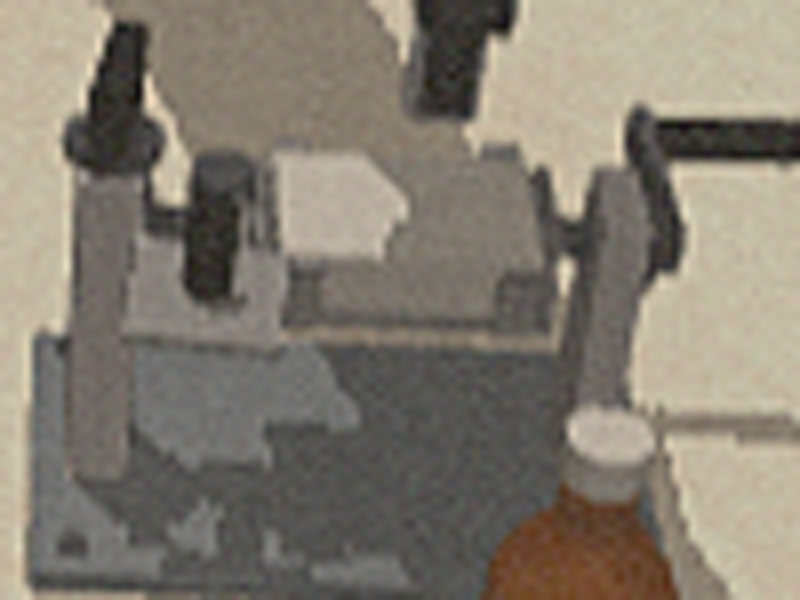

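View pics/z9.png

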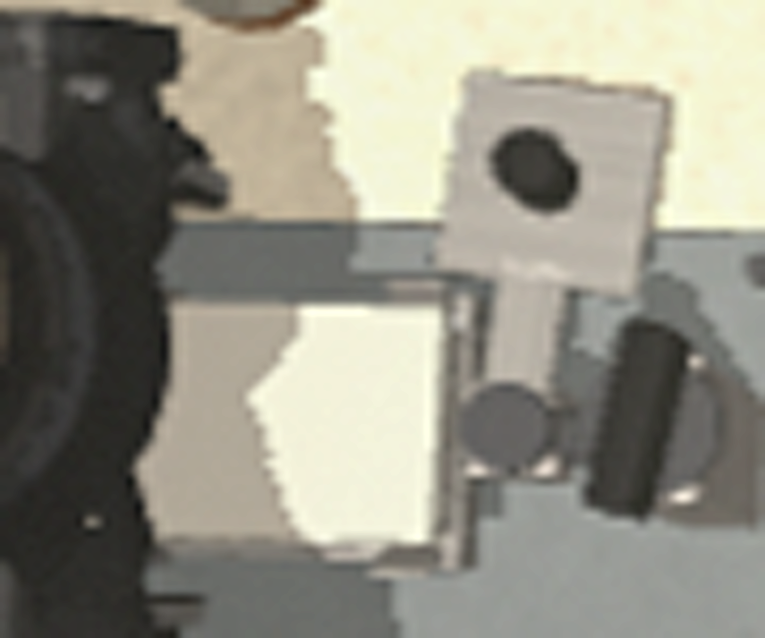

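```bash
python3 - <<'E'
from ov import *
t=snap('top');s=snap('scene')
V=(.545,.2138,-.010)
def inv(W): return R(V[2]).T@(W[:2]-np.array(V[:2]))*1e3
u=lambda x,y:((x+.5)/8.5-.5+175,(y+.5)/8.5-.5+170)
w=atz(t,u(518,160),.1635); n=inv(w); print('knob top',w*1000,n,np.hypot(n[0],n[1]+60.5),np.arctan2(n[1]+60.5,n[0])+.4)
n=inv(atz(t,u(550,185),.1295)); print('knob base est',n)
for cl in (.2,.25,.3):
    a=cl-.4; P=[]
    k=(60*np.cos(a),-60.5+60*np.sin(a))
    for z in (129.5,163.5): P.append((toW(V,circ(k[0],k[1],z,8)),(0,255,255)))
    c=np.array([[25,25],[25,-25],[-25,-25],[-25,25]])@R(a).T+k
    P.append((toW(V,np.c_[c,[129.5]*4]),(0,0,255)))
    print(cl,toW(V,[[*k,0]])*1000)
    if cl==.25:
        overlay(t,P,(200,165,270,235),9,'k_t.png'); overlay(s,P,(340,165,400,230),9,'k_s.png')
E
```

```text
knob top [603.62641571 147.28960078 163.5       ] [ 59.28857732 -65.92081934] 59.53587727702599 0.3088224152821271
knob base est [ 58.61756019 -66.99010054]
0.2 [[603.07686497 140.79543098   0.        ]]
0.25 [[603.62864709 143.74393258   0.        ]]
0.3 [[604.03237596 146.71632692   0.        ]]
```

View pics/k_t.png

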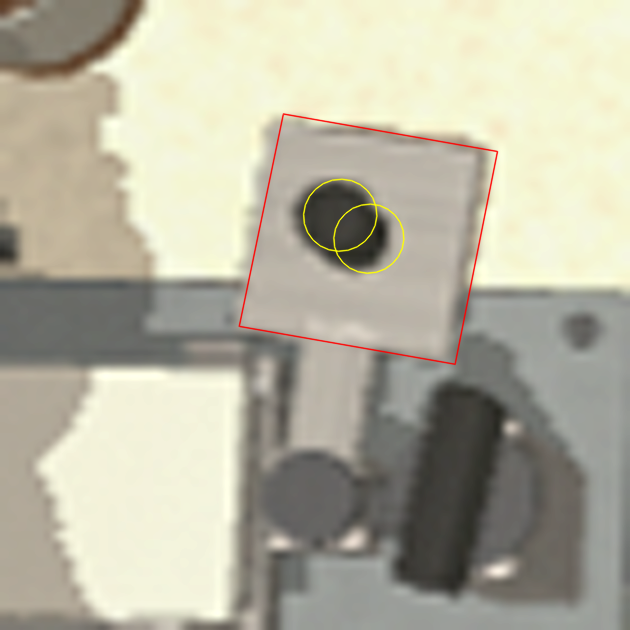

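View pics/k_s.png

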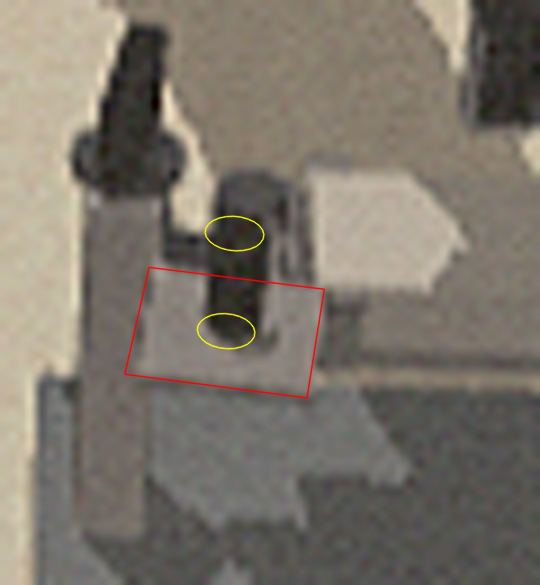

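```bash
python3 - <<'E'
from h import *
st(); plan([(603,147,205,1.46)],3)
E
```

```text
t 12.35 pos [542.5 213.9 174.2] yaw -0.0138 tilt [ 0.0105 -0.0152] F [ 0.2 -0.1 -0.2] w 86.0 q [ 0.27  0.19  0.14  1.52 -0.02  1.85]
  [0.48, 0.51, -0.22] -0.113
  [0.41, 0.56, -0.22] -0.113
  [0.35, 0.61, -0.22] -0.113
  [0.28, 0.64, -0.22] -0.113
  [0.2, 0.67, -0.22] -0.113
  [0.13, 0.69, -0.22] -0.113
  [0.05, 0.7, -0.22] -0.113
  [-0.03, 0.7, -0.22] -0.113
  [-0.11, 0.69, -0.22] -0.113
  [-0.19, 0.67, -0.22] -0.113
  [-0.26, 0.65, -0.22] -0.113
  [-0.33, 0.61, -0.22] -0.113
  [-0.4, 0.57, -0.22] -0.113
  --
```

Request:
arm_command --motion '[-1, 0.4, 0.4, -1, -0.12, 0, 0.4, 0.5, -1, -0.12, 0, 0.4, 0.6, -1, -0.12, 0, 0.3, 0.7, -0.3, -0.12, 0, 0.2, 0.7, 0, -0.12, 0, 0.1, 0.7, 0, -0.12, 0, 0, 0.7, 0, -0.12, 0, 0, 0.7, 0, -0.12]'

```text
clock: 13.02
tool_pos: [0.5762, 0.1735, 0.1964]
eef_rot: [2.757, 1.479, -0.027]
force: [0.5, -0.2, 0.4]
width: 0.0428
```

```bash
python3 - <<'E'
from h import *
st(); plan([(603,147,200,1.46)],3)
E
```

```text
t 13.02 pos [576.2 173.5 196.4] yaw 0.9847 tilt [-0.0093 -0.0194] F [ 0.5 -0.2  0.4] w 42.8 q [ 0.19  0.26  0.27  1.59 -0.02  0.78]
  [-0.18, 0.93, -0.08] -0.119
  [-0.29, 0.9, -0.08] -0.119
  [-0.4, 0.86, -0.08] -0.119
  [-0.5, 0.8, -0.08] -0.119
  --
```

Request:
arm_command --motion '[0, -0.2, 0.8, 0, -0.12, 0, -0.3, 0.7, 0, -0.12, 0, -0.4, 0.6, 0, -0.12, 0, -0.3, 0.4, 0, -0.05, 0, -0.2, 0.2, 0, 0, 0, 0, 0, 0, 0, 0, 0, 0, 0, 0, 0, 0, 0, 0, 0]'

```text
clock: 13.68
tool_pos: [0.5922, 0.1466, 0.1828]
eef_rot: [-2.391, -2.034, 0.059]
force: [0.3, 0.4, 0.2]
width: 0.0426
```

```bash
python3 - <<'E'
from h import *
st(); plan([(603,147,165,1.46)],3)
E
```

```text
t 13.68 pos [592.2 146.6 182.8] yaw 1.4104 tilt [-0.03   -0.0227] F [0.3 0.4 0.2] w 42.6 q [ 0.14  0.31  0.3   1.59 -0.02  0.3 ]
  [0.27, 1.11, 1.74] -0.05
  --
```

Request:
arm_command --motion '[0, 0.1, 0.4, 0.2, -0.03, 0, 0.1, 0.4, 0.4, -0.02, 0, 0.1, 0.2, 0.4, 0, 0, 0, 0, 0.3, 0, 0, 0, 0, 0, 0, 0, 0, 0, 0, 0, 0, 0, 0, 0, 0, 0, 0, 0, 0, 0]'

```text
clock: 14.35
tool_pos: [0.6008, 0.1496, 0.1674]
eef_rot: [-2.336, -2.092, 0.062]
force: [-0.1, -0.3, -0.1]
width: 0.0431
```

```bash
python3 - <<'E'
from ov import *
st(); plan([(603,147,138,1.46)],3)
t=snap('top');s=snap('scene')
overlay(t,[],(190,160,280,235),8.5,'k_t2.png'); overlay(s,[],(330,150,420,230),8,'k_s2.png')
E
```

```text
t 14.35 pos [600.8 149.6 167.4] yaw 1.4609 tilt [-0.0326 -0.0226] F [-0.1 -0.3 -0.1] w 43.1 q [ 0.14  0.33  0.3   1.57 -0.02  0.26]
  [-0.16, 0.34, 2.93] 0.001
  --
```

View pics/k_t2.png

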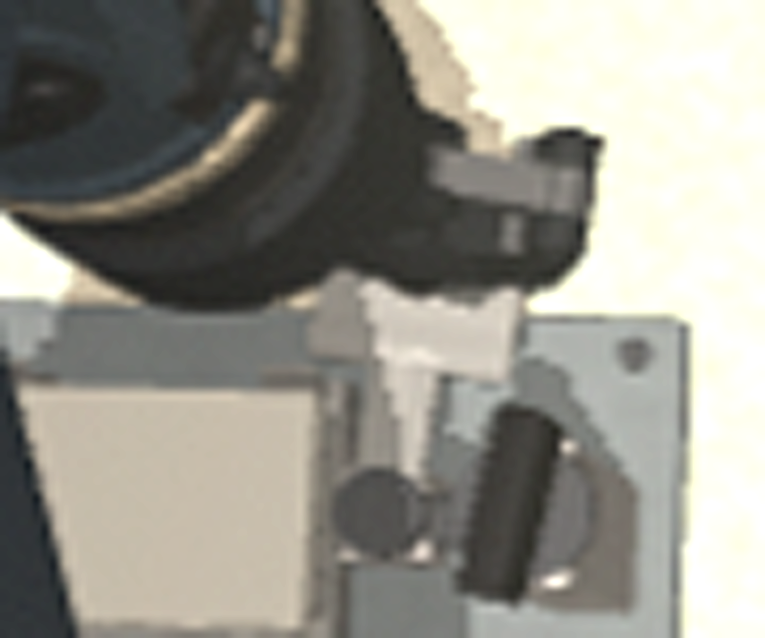

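View pics/k_s2.png

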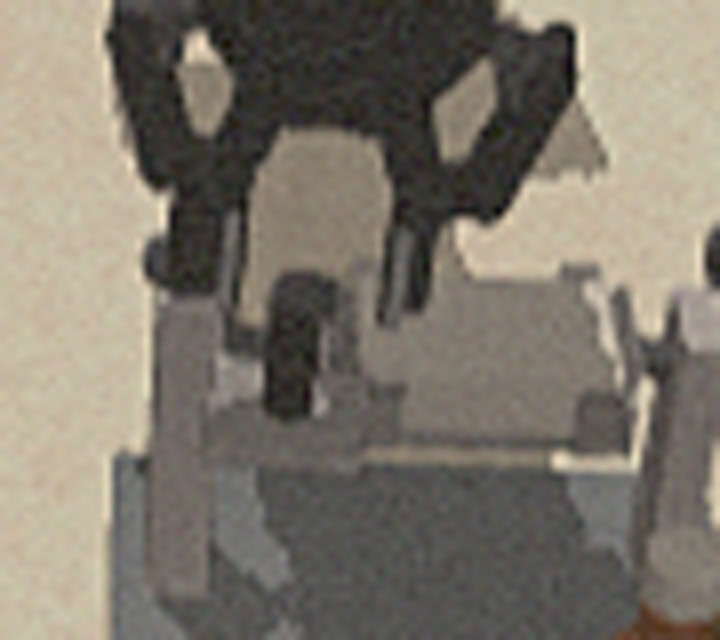

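Request:
arm_command --motion '[0, -0.1, 0.2, 0.3, 0, 0, -0.1, 0.2, 0.6, 0, 0, 0, 0, 0.7, 0, 0, 0, 0, 0.6, 0, 0, 0, 0, 0.3, 0, 0, 0, 0, 0, 0, 0, 0, 0, 0, 0, 0, 0, 0, 0, 0]'

```text
clock: 15.12
tool_pos: [0.6037, 0.1458, 0.139]
eef_rot: [-2.337, -2.091, 0.063]
force: [0.6, 0.2, 0.9]
width: 0.0423
```

```bash
python3 - <<'E'
from ov import *
st(); plan([(603,147,138,1.46)],3)
s=snap('scene')
overlay(s,[],(330,150,420,230),8,'k_s3.png')
E
```

```text
t 15.12 pos [603.7 145.8 139. ] yaw 1.4603 tilt [-0.0334 -0.0228] F [0.6 0.2 0.9] w 42.3 q [ 0.14  0.34  0.25  1.52 -0.02  0.25]
  [0.11, -0.08, 0.1] 0.0
  --
```

View pics/k_s3.png

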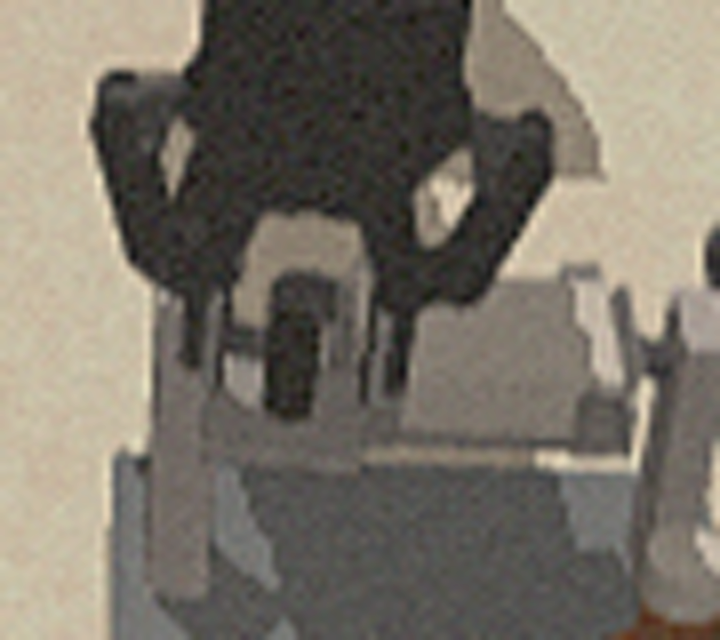

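Request:
arm_command --motion '[1, 0, 0, 0, 0, 1, 0, 0, 0, 0, 1, 0, 0, 0, 0, 1, 0, 0, 0, 0, 1, 0, 0, 0, 0, 1, 0, 0, 0, 0, 1, 0, 0, 0, 0, 1, 0, 0, 0, 0]' --grip_force 30

```text
clock: 15.83
tool_pos: [0.6041, 0.1459, 0.1398]
eef_rot: [-2.337, -2.091, 0.061]
force: [1.2, -0.4, 0.0]
width: 0.0147
```

```bash
cat >> h.py <<'E'
def arcplan(V,r,cx,cy,a0,a1,n,z,yaw0,turn=True):
    """knob arc about nest(cx,cy): rows from the angle a0 to a1, in tool frame (yaw starts yaw0)"""
    pass
E
python3 - <<'E'
from ov import *
st()
V=(.545,.2138,-.010)
p,M,s=pose()
n=R(V[2]).T@(p[:2]-np.array(V[:2]))*1e3
print('nest',n,'r',np.hypot(n[0],n[1]+60.5),'ang',np.arctan2(n[1]+60.5,n[0]))
E
```

```text
t 15.83 pos [604.1 145.9 139.8] yaw 1.4604 tilt [-0.0324 -0.0221] F [ 1.2 -0.4  0. ] w 14.7 q [ 0.14  0.34  0.25  1.52 -0.02  0.25]
nest [ 59.73636014 -67.33651239] r 60.12628896127405 ang -0.11394898289165668
```

Request:
arm_command --motion '[1, 0.3, 0, 0, -0.05, 1, 0.5, 0, 0, -0.08, 1, 0.6, 0, 0, -0.1, 1, 0.6, 0, 0, -0.1, 1, 0.6, 0, 0, -0.1, 1, 0.6, 0, 0, -0.1, 1, 0.4, 0, 0, -0.05, 1, 0, 0, 0, 0]'

```text
clock: 16.5
tool_pos: [0.5973, 0.182, 0.1398]
eef_rot: [-1.602, -2.681, 0.059]
force: [-1.2, 0.1, -0.6]
width: 0.0149
```

```bash
cat > ck.py <<'E'
from ov import *
st()
V=(.545,.2138,-.010)
p,M,s=pose()
n=R(V[2]).T@(p[:2]-np.array(V[:2]))*1e3
print('nest',n.round(1),'r',np.hypot(n[0],n[1]+60.5).round(1),'ang',np.arctan2(n[1]+60.5,n[0]).round(3),'tangent yaw',round(np.arctan2(n[1]+60.5,n[0])+1.57-.01,3))
E
python3 ck.py
```

```text
t 16.5 pos [597.3 182.  139.8] yaw 2.0647 tilt [-0.0347 -0.023 ] F [-1.2  0.1 -0.6] w 14.9 q [ 0.2   0.35  0.27  1.52 -0.02 -0.3 ]
nest [ 52.6 -31.3] r 60.2 ang 0.506 tangent yaw 2.066
```

Request:
arm_command --motion '[1, 0.4, 0, 0, -0.07, 1, 0.6, 0, 0, -0.1, 1, 0.6, 0, 0, -0.1, 1, 0.7, 0, 0, -0.11, 1, 0.7, 0, 0, -0.11, 1, 0.7, 0, 0, -0.11, 1, 0.5, 0, 0, -0.08, 1, 0, 0, 0, 0]'

```text
clock: 17.17
tool_pos: [0.5677, 0.2095, 0.1398]
eef_rot: [-0.59, -3.057, 0.052]
force: [-1.4, 0.6, -1.3]
width: 0.0149
```

```bash
python3 ck.py
```

```text
t 17.17 pos [567.7 209.5 139.8] yaw 2.7602 tilt [-0.0332 -0.0278] F [-1.4  0.6 -1.3] w 14.9 q [ 0.25  0.3   0.2   1.51 -0.02 -0.94]
nest [22.8 -4.1] r 60.8 ang 1.187 tangent yaw 2.747
```

Request:
arm_command --motion '[1, 0.5, 0, 0, -0.08, 1, 0.6, -0.1, 0, -0.1, 1, 0.6, 0, 0, -0.1, 1, 0.5, 0, 0, -0.06, 1, 0.4, 0, 0, -0.03, 1, 0.3, 0, 0, 0, 1, 0.3, 0, 0, 0, 1, 0.3, 0, 0, 0]'

```text
clock: 17.83
tool_pos: [0.5437, 0.2149, 0.1402]
eef_rot: [-0.033, -3.13, 0.037]
force: [8.5, 0.1, -5.4]
width: 0.0149
```

```bash
python3 ck.py; python3 - <<'E'
from ov import *
t=snap('top');s=snap('scene')
overlay(t,[],(150,150,280,250),6,'c_t.png'); overlay(s,[],(330,150,440,240),7,'c_s.png')
E
```

```text
t 17.83 pos [543.7 214.9 140.2] yaw 3.1203 tilt [-0.0112 -0.0237] F [ 8.5  0.1 -5.4] w 14.9 q [ 0.27  0.22  0.11  1.48 -0.02 -1.28]
nest [-1.3  1.1] r 61.6 ang 1.592 tangent yaw 3.152
```

View pics/c_t.png

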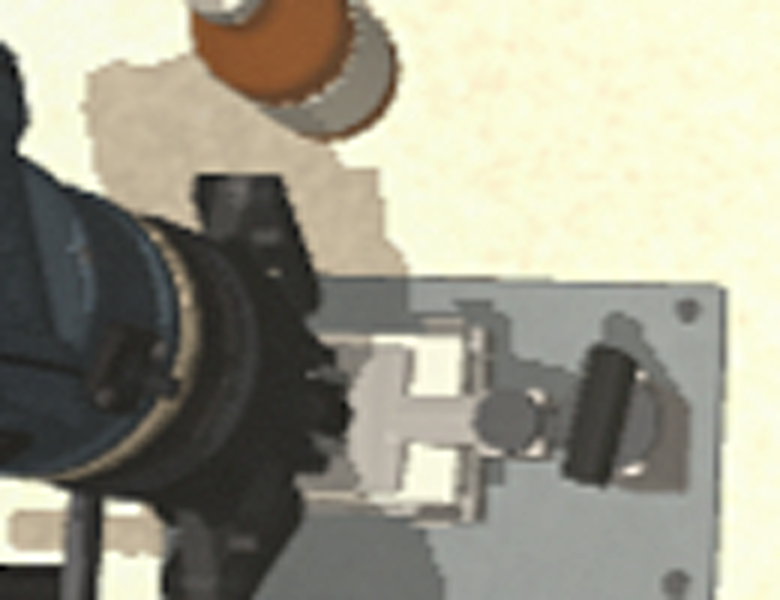

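View pics/c_s.png

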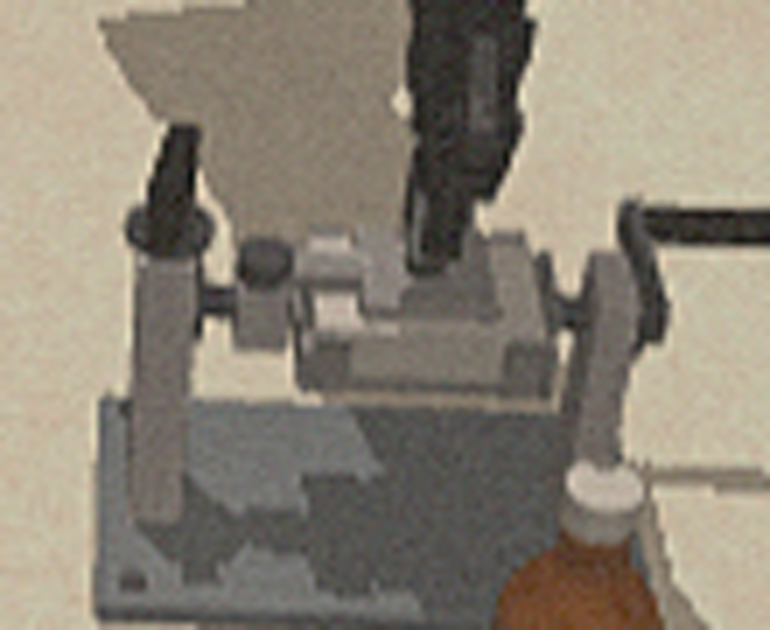

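```bash
python3 - <<'E'
from ov import *
import pickle
t,s,out=pickle.load(open('m0.pkl','rb'))
c=((94+.5)/5-.5+130,(588.5)/5-.5+130)
print('top',atz(t,c,.11)*1000)
c2=((604.5)/6-.5+330,(134.5)/6-.5+160)
print('scene',atz(s,c2,.11)*1000, tri(t,c,s,c2))
V=(.545,.2138,-.010); print(toW(V,[[-60,119,110]])*1000, toW(V,[[-60,117,110]])*1000)
plan([(486,334,185,3.13)],3)
E
```

```text
top [486.44548419 332.16801927 110.        ]
scene [482.43980088 331.17549487 110.        ] (array([0.48644252, 0.33043209, 0.11296133]), np.float64(0.0009134688145546913))
[[486.19298014 333.39404005 110.        ]] [[486.17298048 331.39414005 110.        ]]
  [1.21, 2.33, -0.94] -0.002
  [1.21, 2.33, -0.94] -0.002
  [1.2, 2.34, -0.94] -0.002
  [1.2, 2.34, -0.94] -0.002
  [1.19, 2.34, -0.94] -0.002
  --
```

Request:
arm_command --motion '[0, 0, 0, 0, 0, 0, 0, 0, 0, 0, 0, 0, 0, 0, 0, 0, 0, 0, -0.5, 0, 0, 0, 0, -1.5, 0, 0, 0, 0, -2, 0, 0, 0, 0, -1, 0, 0, 0, 0, 0, 0]'

```text
clock: 18.6
tool_pos: [0.5416, 0.2152, 0.1927]
eef_rot: [-0.053, -3.122, 0.037]
force: [-0.1, 0.3, 0.4]
width: 0.0427
```

```bash
python3 - <<'E'
from h import *
st(); plan([(486,334,185,3.13)],2)
E
```

```text
t 18.6 pos [541.6 215.2 192.7] yaw 3.1075 tilt [-0.0188 -0.0232] F [-0.1  0.3  0.4] w 42.7 q [ 0.27  0.22  0.22  1.59 -0.02 -1.26]
  [0.85, 1.67, 0.09] -0.003
  [0.84, 1.67, 0.09] -0.003
  [0.84, 1.68, 0.09] -0.003
  [0.83, 1.68, 0.09] -0.003
  [0.83, 1.68, 0.09] -0.003
  [0.82, 1.69, 0.09] -0.003
  [0.82, 1.69, 0.09] -0.003
  --
```

Request:
arm_command --motion '[0, 0.7, 1.4, 0, 0, 0, 1, 2, 0, 0, 0, 1, 2, 0, 0, 0, 1, 2, 0, 0, 0, 1, 1.8, 0, 0, 0, 0.7, 1.4, 0, 0, 0, 0.3, 0.7, 0, 0, 0, 0, 0, 0, 0]'

```text
clock: 19.27
tool_pos: [0.4871, 0.3335, 0.1899]
eef_rot: [-0.063, -3.123, 0.038]
force: [-0.7, 0.4, -0.2]
width: 0.0424
```

```bash
python3 - <<'E'
from h import *
st(); plan([(486,334,130,3.13)],2)
E
```

```text
t 19.27 pos [487.1 333.5 189.9] yaw 3.1008 tilt [-0.0187 -0.0237] F [-0.7  0.4 -0.2] w 42.4 q [ 0.49  0.25  0.24  1.59 -0.01 -1.04]
  [0.0, 0.07, 2.0] -0.01
  [0.0, 0.07, 2.0] -0.01
  [0.0, 0.07, 2.0] -0.01
  --
```

Descend to about 20 mm above the handle grasp height and look.

Request:
arm_command --motion '[0, 0, 0.1, 0.7, -0.01, 0, 0, 0, 1.2, -0.01, 0, 0, 0, 1.4, -0.01, 0, 0, 0, 1.2, 0, 0, 0, 0, 0.8, 0, 0, 0, 0, 0.4, 0, 0, 0, 0, 0, 0, 0, 0, 0, 0, 0]'

```text
clock: 19.93
tool_pos: [0.4874, 0.3267, 0.1242]
eef_rot: [-0.02, -3.119, 0.045]
force: [-0.9, -0.2, 0.6]
width: 0.0427
```

```bash
python3 - <<'E'
from ov import *
st(); plan([(486,334,93,3.13)],2)
t=snap('top');s=snap('scene')
overlay(t,[],(120,190,250,280),6,'d_t.png'); overlay(s,[],(370,130,470,230),6,'d_s.png')
E
```

```text
t 19.93 pos [487.4 326.7 124.2] yaw 3.1283 tilt [-0.022  -0.0287] F [-0.9 -0.2  0.6] w 42.7 q [ 0.48  0.25  0.11  1.46 -0.02 -1.07]
  [0.04, 0.41, 1.55] -0.001
  [0.04, 0.41, 1.55] -0.001
  --
```

View pics/d_t.png

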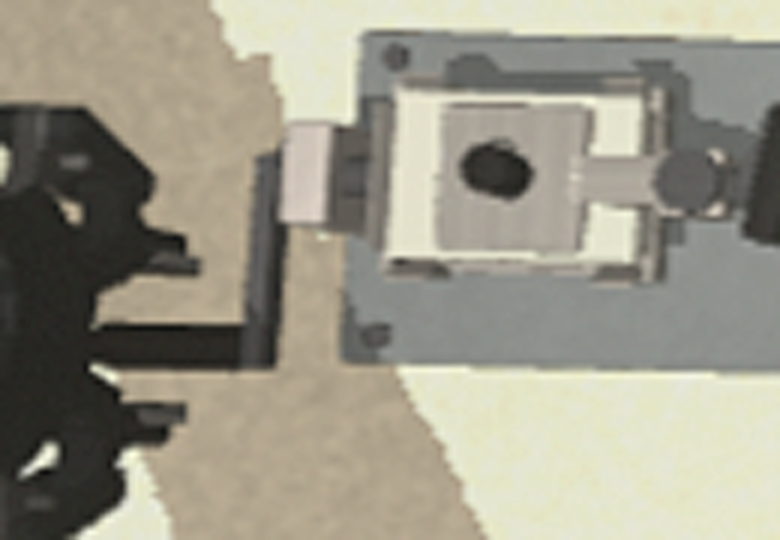

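View pics/d_s.png

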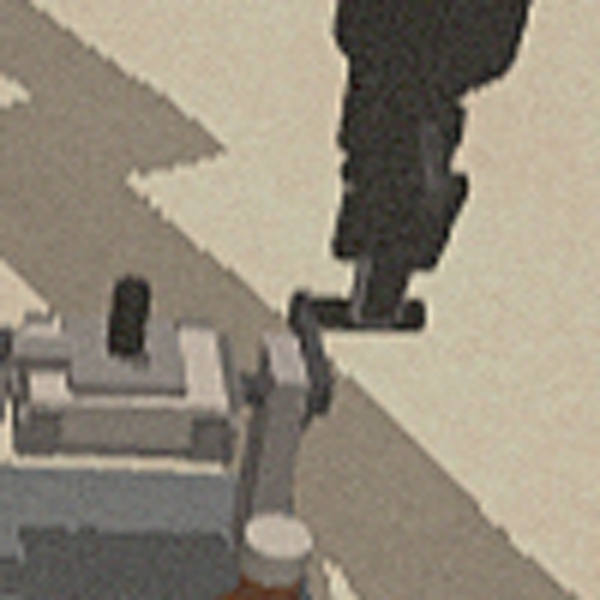

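Request:
arm_command --motion '[0, 0.1, 0.3, 0.5, 0, 0, 0.1, 0.3, 0.8, 0, 0, 0, 0.2, 0.9, 0, 0, 0, 0, 0.6, 0, 0, 0, 0, 0.2, 0, 0, 0, 0, 0, 0, 0, 0, 0, 0, 0, 0, 0, 0, 0, 0]'

```text
clock: 20.7
tool_pos: [0.4859, 0.3364, 0.0935]
eef_rot: [-0.018, -3.124, 0.041]
force: [-0.4, 0.3, -0.8]
width: 0.0428
```

```bash
python3 - <<'E'
from ov import *
st(); plan([(486,334,93,3.13)],2)
E
```

```text
t 20.7 pos [485.9 336.4  93.5] yaw 3.1298 tilt [-0.0176 -0.0261] F [-0.4  0.3 -0.8] w 42.8 q [ 0.5   0.26  0.07  1.4  -0.01 -1.06]
  [-0.01, -0.24, 0.05] -0.0
  --
```

Request:
arm_command --motion '[1, 0, 0, 0, 0, 1, 0, 0, 0, 0, 1, 0, 0, 0, 0, 1, 0, 0, 0, 0, 1, 0, 0, 0, 0, 1, 0, 0, 0, 0, 1, 0, 0, 0, 0, 1, 0, 0, 0, 0]' --grip_force 45

```text
clock: 21.37
tool_pos: [0.4847, 0.3366, 0.094]
eef_rot: [-0.017, -3.122, 0.04]
force: [-2.0, 0.1, -0.8]
width: 0.0141
```

```bash
cat > cr.py <<'E'
from ov import *
import sys
# given current, tool target for the handle at angle th (0 start, growing) about axis; c = handle centre offset from TCP
A=np.array([float(sys.argv[1]),float(sys.argv[2])]) # axis x,z (mm) as seen by TCP coordinate
r=60.
p,M,s=pose(); st()
q=p[[0,2]]*1000-A; th=np.pi-np.arctan2(q[1],q[0]); print('r',np.hypot(*q).round(1),'th',th.round(3))
d=float(sys.argv[3])
M2=M
for k in range(int(sys.argv[4])):
    t0=th+d*k; t1=min(th+d*(k+1),3.16)
    g=np.array([-r*np.cos(t1)+r*np.cos(t0),0,r*np.sin(t1)-r*np.sin(t0)])
    if k==0: g[[0,2]]+= A+np.array([-r*np.cos(t0),r*np.sin(t0)])-p[[0,2]]*1000
    print(np.round(M.T@g/10,2),round(t1,3))
E
python3 cr.py 545 92 .12 8
```

```text
t 21.37 pos [484.7 336.6  94. ] yaw 3.1306 tilt [-0.0197 -0.0256] F [-2.   0.1 -0.8] w 14.1 q [ 0.5   0.26  0.07  1.4  -0.01 -1.06]
r 60.3 th 0.033
[-0.08 -0.02 -0.72] 0.153
[-0.14 -0.02 -0.71] 0.273
[-0.22 -0.02 -0.68] 0.393
[-0.3  -0.01 -0.65] 0.513
[-0.38 -0.01 -0.61] 0.633
[-0.45 -0.01 -0.56] 0.753
[-0.51 -0.01 -0.5 ] 0.873
[-0.57 -0.   -0.44] 0.993
```

Request:
arm_command --motion '[1, 0, 0, -0.4, 0, 1, -0.1, 0, -0.7, 0, 1, -0.2, 0, -0.7, 0, 1, -0.3, 0, -0.7, 0, 1, -0.4, 0, -0.6, 0, 1, -0.4, 0, -0.6, 0, 1, -0.5, 0, -0.5, 0, 1, -0.3, 0, -0.2, 0]'

```text
clock: 22.03
tool_pos: [0.4986, 0.3363, 0.1325]
eef_rot: [-0.014, -3.094, 0.048]
force: [-5.8, 1.3, -3.8]
width: 0.0142
```

```bash
python3 cr.py 545 94 .12 8
```

```text
t 22.03 pos [498.6 336.3 132.5] yaw 3.1321 tilt [-0.0473 -0.0308] F [-5.8  1.3 -3.8] w 14.2 q [ 0.48  0.31  0.2   1.52 -0.01 -1.08]
r 60.3 th 0.692
[-0.49 -0.01 -0.53] 0.812
[-0.53 -0.01 -0.49] 0.932
[-0.58 -0.01 -0.42] 1.052
[-0.63 -0.   -0.35] 1.172
[-0.67 -0.   -0.27] 1.292
[-0.69  0.   -0.19] 1.412
[-0.71  0.   -0.1 ] 1.532
[-0.72  0.01 -0.02] 1.652
```

Request:
arm_command --motion '[1, -0.5, 0, -0.5, 0, 1, -0.6, 0, -0.5, 0, 1, -0.6, 0, -0.5, 0, 1, -0.7, 0, -0.4, 0, 1, -0.7, 0, -0.3, 0, 1, -0.7, 0, -0.2, 0, 1, -0.8, 0, -0.1, 0, 1, -0.8, 0, 0, 0]'

```text
clock: 22.7
tool_pos: [0.5475, 0.3357, 0.1536]
eef_rot: [-0.011, -3.068, 0.055]
force: [-6.7, 0.5, -4.5]
width: 0.0142
```

```bash
python3 cr.py 545 94 .12 8
```

```text
t 22.7 pos [547.5 335.7 153.6] yaw 3.1331 tilt [-0.0732 -0.0356] F [-6.7  0.5 -4.5] w 14.2 q [ 0.45  0.45  0.42  1.62 -0.   -1.12]
r 59.7 th 1.613
[-0.72  0.01 -0.01] 1.733
[-0.71  0.01  0.11] 1.853
[-0.69  0.01  0.19] 1.973
[-0.67  0.02  0.27] 2.093
[-0.63  0.02  0.35] 2.213
[-0.58  0.02  0.42] 2.333
[-0.53  0.02  0.49] 2.453
[-0.46  0.02  0.55] 2.573
```

Request:
arm_command --motion '[1, -0.7, 0, 0, 0, 1, -0.8, 0, 0.1, 0, 1, -0.8, 0, 0.2, 0, 1, -0.7, 0, 0.3, 0, 1, -0.7, 0, 0.4, 0, 1, -0.6, 0, 0.5, 0, 1, -0.6, 0, 0.6, 0, 1, -0.5, 0, 0.6, 0]'

```text
clock: 23.37
tool_pos: [0.5887, 0.3352, 0.1331]
eef_rot: [-0.009, -3.041, 0.052]
force: [-7.2, -0.6, 1.9]
width: 0.0147
```

```bash
python3 cr.py 545 94 .12 8
```

```text
t 23.37 pos [588.7 335.2 133.1] yaw 3.1341 tilt [-0.1002 -0.0337] F [-7.2 -0.6  1.9] w 14.7 q [ 0.41  0.59  0.57  1.66  0.01 -1.15]
r 58.6 th 2.411
[-0.59  0.02  0.41] 2.531
[-0.44  0.02  0.57] 2.651
[-0.36  0.02  0.62] 2.771
[-0.29  0.02  0.66] 2.891
[-0.21  0.02  0.69] 3.011
[-0.12  0.02  0.71] 3.131
[-0.02  0.01  0.17] 3.16
[ 0.02 -0.02 -0.54] 3.16
```

Request:
arm_command --motion '[1, -0.5, 0, 0.6, 0, 1, -0.4, 0, 0.7, 0, 1, -0.3, 0, 0.7, 0, 1, -0.2, 0, 0.7, 0, 1, -0.1, 0, 0.7, 0, 1, 0, 0, 0.7, 0, 1, 0, 0, 0.6, 0, 1, 0, 0, 0.5, 0]'

```text
clock: 24.03
tool_pos: [0.602, 0.3352, 0.1077]
eef_rot: [-0.009, -3.057, 0.038]
force: [-6.1, 0.1, 5.1]
width: 0.0148
```

```bash
python3 cr.py 543 94 .12 6; python3 - <<'E'
from ov import *
t=snap('top');s=snap('scene')
overlay(t,[],(120,130,290,280),4.7,'f_t.png'); overlay(s,[],(330,100,470,250),5,'f_s.png')
E
```

```text
t 24.03 pos [602.  335.2 107.7] yaw 3.1344 tilt [-0.0845 -0.0249] F [-6.1  0.1  5.1] w 14.8 q [ 0.41  0.6   0.53  1.59  0.01 -1.16]
r 60.6 th 2.913
[-0.12  0.02  0.72] 3.033
[-0.1   0.02  0.71] 3.153
[-0.    0.    0.04] 3.16
[ 0.01 -0.02 -0.68] 3.16
[-0.07 -0.03 -1.39] 3.16
[-0.23 -0.05 -2.09] 3.16
```

View pics/f_t.png

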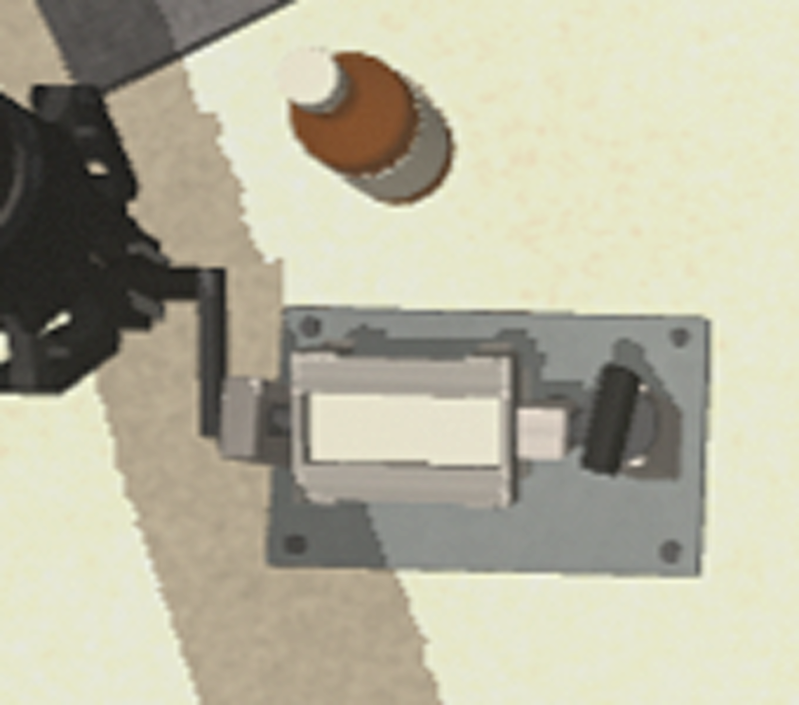

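View pics/f_s.png

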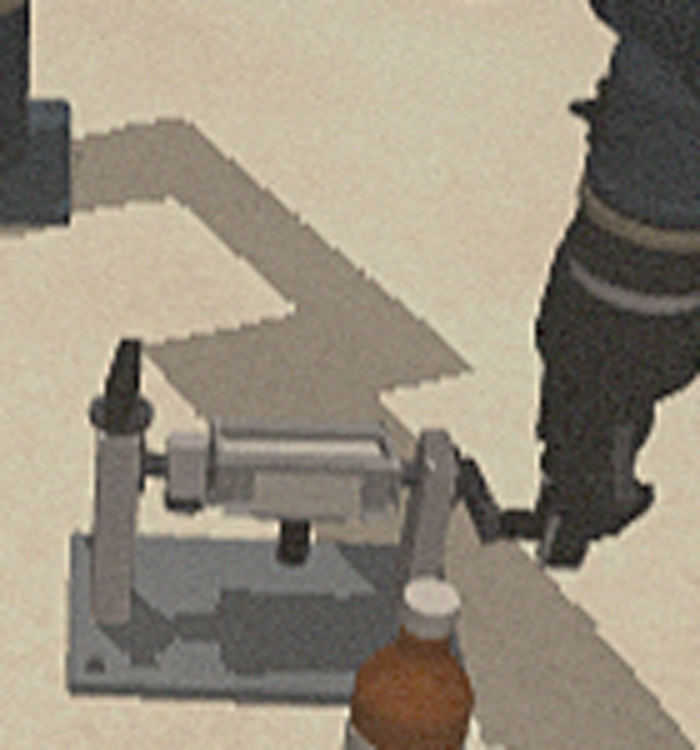

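Request:
arm_command --motion '[1, -0.1, 0, 0.7, 0, 1, 0, 0, 0.7, 0, 1, 0, 0, 0.6, 0, 1, 0, 0, 0.5, 0, 1, 0, 0, 0.4, 0, 1, 0, 0, 0.4, 0, 1, 0, 0, 0.4, 0, 1, 0, 0, 0.4, 0]'

```text
clock: 24.8
tool_pos: [0.6041, 0.3353, 0.0934]
eef_rot: [-0.011, -3.077, 0.028]
force: [-8.3, -0.5, 8.0]
width: 0.0142
```

```bash
python3 cr.py 543 94 .12 1
```

```text
t 24.8 pos [604.1 335.3  93.4] yaw 3.1341 tilt [-0.0642 -0.0183] F [-8.3 -0.5  8. ] w 14.2 q [ 0.41  0.58  0.48  1.54  0.01 -1.16]
r 61.1 th 3.152
[0.11 0.   0.05] 3.16
```

Request:
arm_command --motion '[1, 0, 0, 0.7, 0, 1, 0, 0, 0.7, 0, 1, 0, 0, 0.8, 0, 1, 0, 0, 0.8, 0, 1, 0, 0, 0.8, 0, 1, 0, 0, 0.8, 0, 1, 0, 0, 0.8, 0, 1, 0, 0, 0.8, 0]'

```text
clock: 25.47
tool_pos: [0.6049, 0.3355, 0.093]
eef_rot: [-0.012, -3.114, 0.012]
force: [-12.5, -2.5, 19.8]
width: 0.0145
```

```bash
python3 cr.py 543 94 .12 1
```

```text
t 25.47 pos [604.9 335.5  93. ] yaw 3.1338 tilt [-0.0273 -0.0074] F [-12.5  -2.5  19.8] w 14.5 q [ 0.41  0.53  0.42  1.48  0.   -1.16]
r 61.9 th 3.158
[ 0.19 -0.    0.02] 3.16
```

Request:
arm_command --motion '[0, 0, 0, 0, 0, 0, 0, 0, 0, 0, 0, 0, 0, 0, 0, 0, 0, 0, 0, 0, 0, 0, 0, -0.5, 0, 0, 0, 0, -1.5, 0, 0, 0, 0, -2.5, 0, 0, 0, 0, -2.5, 0]'

```text
clock: 26.13
tool_pos: [0.6113, 0.3333, 0.1628]
eef_rot: [-0.016, -3.121, 0.02]
force: [0.8, -0.3, 0.2]
width: 0.0427
```

```bash
python3 - <<'E'
from ov import *
st()
t=snap('top');s=snap('scene')
overlay(t,[],(120,130,290,280),4.7,'g_t.png'); overlay(s,[],(330,100,470,250),5,'g_s.png')
E
```

```text
t 26.13 pos [611.3 333.3 162.8] yaw 3.131 tilt [-0.0206 -0.0124] F [ 0.8 -0.3  0.2] w 42.7 q [ 0.4   0.54  0.57  1.62 -0.   -1.16]
```

View pics/g_t.png

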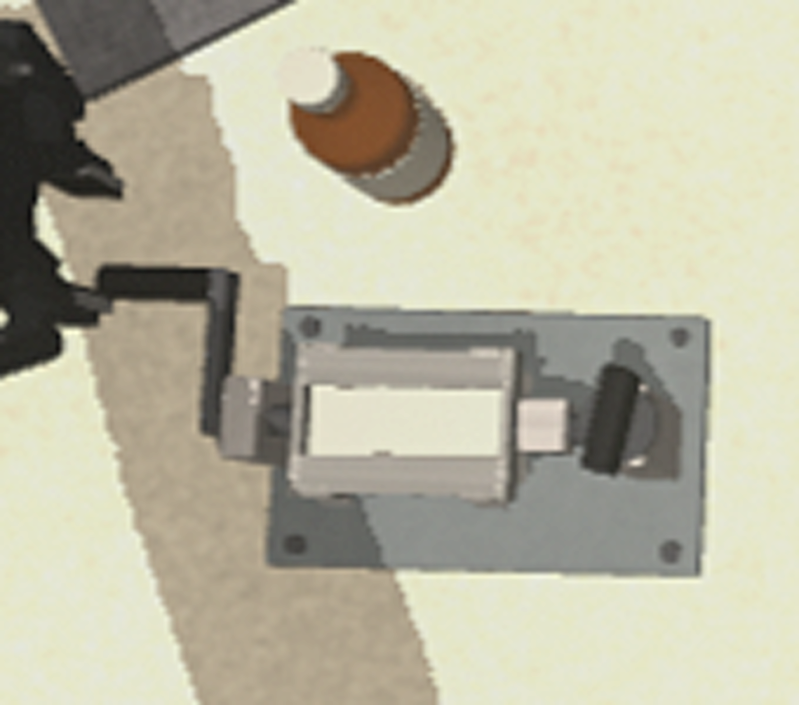

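View pics/g_s.png

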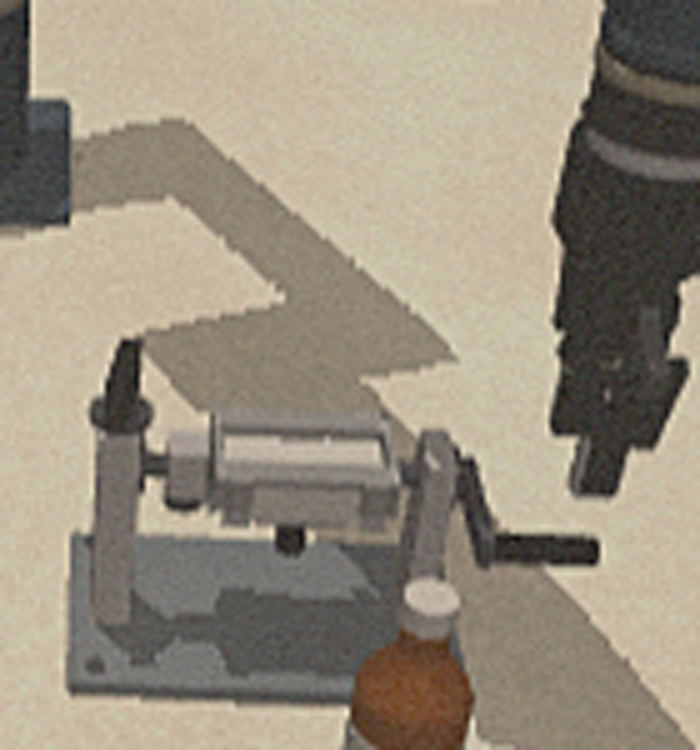

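```bash
python3 - <<'E'
from ov import *
t=snap('top');s=snap('scene')
V=(.545,.2138,-.010)
def bar(a):
    P=[]
    for z in (177,146):
        c=np.array([[22,6],[22,-6],[-22,-6],[-22,6]])@R(a).T+[0,-97]
        P.append((toW(V,np.c_[c,[z]*4]),(0,0,255) if z==177 else (0,255,0)))
    return P
overlay(t,bar(-.2),(235,195,275,240),15,'l_t.png')
overlay(s,bar(-.2),(340,155,370,195),15,'l_s.png')
E
```

```text
(no output)
```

View pics/l_t.png

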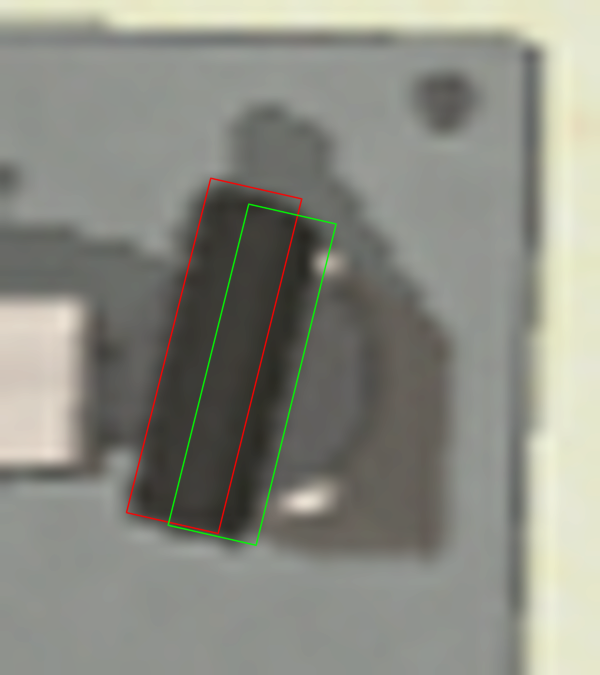

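View pics/l_s.png

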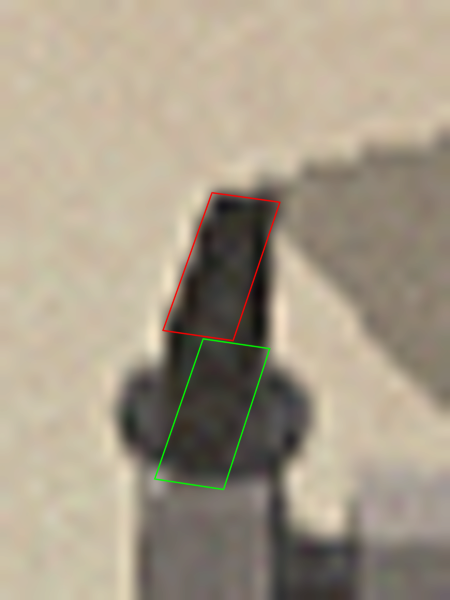

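```bash
python3 - <<'E'
from h import *
st(); plan([(544,117,205,1.38)],3,.115)
E
```

```text
t 26.33 pos [612.6 334.1 164.3] yaw 3.1311 tilt [-0.0159 -0.0102] F [-0.   0.3 -0.3] w 43.0 q [ 0.4   0.54  0.57  1.62 -0.   -1.16]
  [0.42, -1.36, -0.23] 0.109
  [0.27, -1.4, -0.23] 0.109
  [0.11, -1.42, -0.23] 0.109
  [-0.04, -1.43, -0.23] 0.109
  [-0.2, -1.41, -0.23] 0.109
  [-0.35, -1.38, -0.23] 0.109
  [-0.5, -1.34, -0.23] 0.109
  [-0.64, -1.27, -0.23] 0.109
  [-0.78, -1.2, -0.23] 0.109
  [-0.91, -1.1, -0.23] 0.109
  [-1.02, -1.0, -0.23] 0.109
  [-1.12, -0.88, -0.23] 0.109
  [-1.21, -0.75, -0.23] 0.109
  [-1.29, -0.62, -0.23] 0.109
  [-1.35, -0.47, -0.23] 0.109
  [-1.39, -0.32, -0.23] 0.109
  --
```

Request:
arm_command --motion '[0, 0.3, -0.6, -1, 0.1, 0, 0.3, -1.4, -1, 0.11, 0, 0.1, -1.4, -1, 0.11, 0, 0, -1.4, -0.5, 0.11, 0, -0.2, -1.4, -0.3, 0.11, 0, -0.3, -1.4, -0.2, 0.11, 0, -0.5, -1.3, -0.2, 0.11, 0, -0.6, -1.3, -0.2, 0.11]'

```text
clock: 27.0
tool_pos: [0.5716, 0.2315, 0.1911]
eef_rot: [-1.377, -2.791, 0.057]
force: [-1.5, -0.0, -0.0]
width: 0.0423
```

```bash
python3 - <<'E'
from h import *
st(); plan([(544,117,205,1.38)],3,.115)
E
```

```text
t 27.0 pos [571.6 231.5 191.1] yaw 2.2245 tilt [-0.0419 -0.02  ] F [-1.5 -0.  -0. ] w 42.3 q [ 0.28  0.34  0.35  1.63 -0.01 -0.37]
  [-0.92, -1.15, -0.13] 0.106
  [-1.04, -1.05, -0.13] 0.106
  [-1.15, -0.93, -0.13] 0.106
  [-1.24, -0.81, -0.13] 0.106
  [-1.31, -0.67, -0.13] 0.106
  [-1.38, -0.53, -0.13] 0.106
  [-1.43, -0.38, -0.13] 0.106
  [-1.46, -0.23, -0.13] 0.106
  --
```

Request:
arm_command --motion '[0, -0.9, -1.1, -0.5, 0.11, 0, -1, -1, -0.4, 0.11, 0, -1.1, -0.9, -0.4, 0.11, 0, -1.2, -0.8, -0.3, 0.11, 0, -1.3, -0.7, -0.3, 0.11, 0, -1.3, -0.4, -0.2, 0.11, 0, -0.9, -0.2, -0.1, 0.06, 0, 0, 0, 0, 0]'

```text
clock: 27.67
tool_pos: [0.5397, 0.1319, 0.199]
eef_rot: [-2.319, -2.079, 0.109]
force: [0.9, 0.9, 0.3]
width: 0.0426
```

```bash
python3 - <<'E'
from h import *
st(); plan([(544,117,190,1.38)],3,.115)
E
```

```text
t 27.67 pos [539.7 131.9 199. ] yaw 1.463 tilt [-0.0693 -0.0277] F [0.9 0.9 0.3] w 42.6 q [ 0.13  0.21  0.21  1.64 -0.02  0.24]
  [-1.4, 0.65, 0.91] 0.083
  --
```

Request:
arm_command --motion '[0, -0.5, 0.2, 0.3, 0.04, 0, -0.5, 0.2, 0.4, 0.04, 0, -0.3, 0.1, 0.2, 0, 0, -0.1, 0, 0.1, 0, 0, 0, 0, 0, 0, 0, 0, 0, 0, 0, 0, 0, 0, 0, 0, 0, 0, 0, 0, 0]'

```text
clock: 28.33
tool_pos: [0.5388, 0.1182, 0.18]
eef_rot: [-2.386, -1.991, 0.125]
force: [-0.4, -0.7, 0.3]
width: 0.0431
```

```bash
python3 - <<'E'
from ov import *
st(); plan([(542.7,116.3,152,1.38)],3,.115)
t=snap('top');s=snap('scene')
overlay(t,[],(215,180,290,250),9,'l_t2.png')
overlay(s,[],(320,120,400,200),8,'l_s2.png')
E
```

```text
t 28.33 pos [538.8 118.2 180. ] yaw 1.3922 tilt [-0.0822 -0.0273] F [-0.4 -0.7  0.3] w 43.1 q [ 0.11  0.21  0.17  1.62 -0.02  0.29]
  [-0.01, 0.63, 2.76] 0.012
  --
```

View pics/l_t2.png

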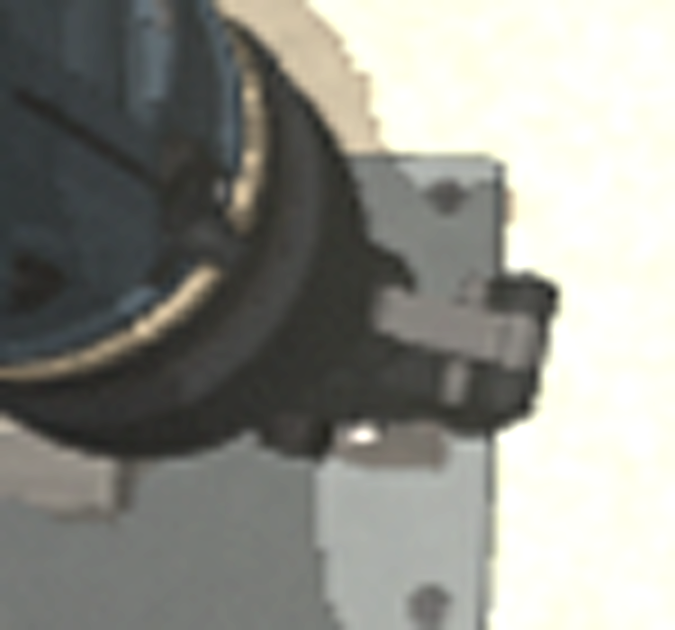

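View pics/l_s2.png

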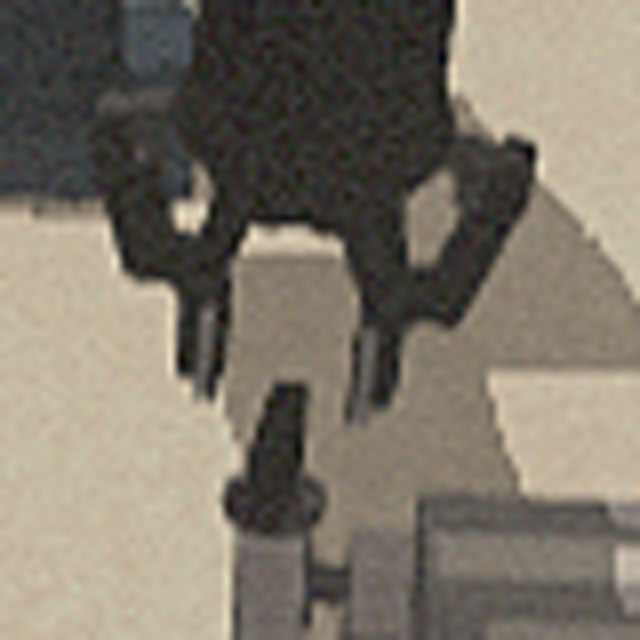

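Request:
arm_command --motion '[0, 0, 0.3, 0.4, 0.01, 0, 0, 0.2, 0.6, 0, 0, 0, 0.1, 0.7, 0, 0, 0, 0, 0.6, 0, 0, 0, 0, 0.3, 0, 0, 0, 0, 0, 0, 0, 0, 0, 0, 0, 0, 0, 0, 0, 0]'

```text
clock: 29.1
tool_pos: [0.5428, 0.1164, 0.1505]
eef_rot: [-2.397, -1.978, 0.126]
force: [-0.3, 0.3, 0.4]
width: 0.0428
```

```bash
python3 - <<'E'
from ov import *
st(); plan([(542.4,116.3,152,1.38)],3,.115)
s=snap('scene')
overlay(s,[],(320,120,400,200),8,'l_s3.png')
E
```

```text
t 29.1 pos [542.8 116.4 150.5] yaw 1.3817 tilt [-0.0823 -0.0273] F [-0.3  0.3  0.4] w 42.8 q [ 0.1   0.22  0.12  1.56 -0.02  0.29]
  [-0.03, -0.05, -0.15] 0.002
  --
```

View pics/l_s3.png

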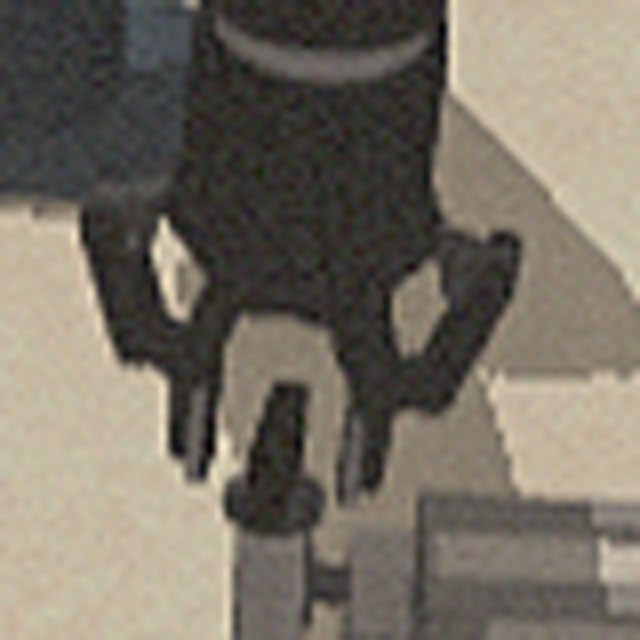

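Request:
arm_command --motion '[0, 0, 0, -0.2, 0, 1, 0, 0, 0, 0, 1, 0, 0, 0, 0, 1, 0, 0, 0, 0, 1, 0, 0, 0, 0, 1, 0, 0, 0, 0, 1, 0, 0, 0, 0, 1, 0, 0, 0, 0]' --grip_force 50

```text
clock: 29.82
tool_pos: [0.5437, 0.1164, 0.154]
eef_rot: [-2.398, -1.977, 0.122]
force: [-0.5, -1.6, -1.0]
width: 0.0111
```

```bash
python3 - <<'E'
from ov import *
st()
E
```

```text
t 29.82 pos [543.7 116.4 154. ] yaw 1.3808 tilt [-0.0804 -0.0257] F [-0.5 -1.6 -1. ] w 11.1 q [ 0.1   0.22  0.13  1.57 -0.02  0.29]
```

Request:
arm_command --motion '[1, 0, 0, 0, 0.08, 1, 0, 0, 0, 0.1, 1, 0, 0, 0, 0.12, 1, 0, 0, 0, 0.12, 1, 0, 0, 0, 0.12, 1, 0, 0, 0, 0.1, 1, 0, 0, 0, 0.06, 1, 0, 0, 0, 0]'

```text
clock: 30.48
tool_pos: [0.543, 0.1156, 0.1542]
eef_rot: [-2.973, -0.994, 0.133]
force: [-1.4, -2.6, -0.6]
width: 0.011
```

```bash
python3 - <<'E'
from ov import *
st(); print(readout.read_state()['wrist_torque'])
E
```

```text
t 30.48 pos [543.  115.6 154.2] yaw 0.6465 tilt [-0.082  -0.0228] F [-1.4 -2.6 -0.6] w 11.0 q [ 0.1   0.22  0.13  1.57 -0.01  1.02]
[ 0.709032   -0.42325718  0.05801797]
```

Request:
arm_command --motion '[1, 0, 0, 0, 0.08, 1, 0, 0, 0, 0.1, 1, 0, 0, 0, 0.1, 1, 0, 0, 0, 0.08, 1, 0, 0, 0, 0.08, 1, 0, 0, 0, 0.08, 1, 0, 0, 0, 0.08, 1, 0, 0, 0, 0.08]'

```text
clock: 31.15
tool_pos: [0.542, 0.1148, 0.1543]
eef_rot: [3.113, -0.059, -0.129]
force: [-0.9, -4.0, 0.3]
width: 0.0111
```

```bash
python3 - <<'E'
from ov import *
st(); print(readout.read_state()['wrist_torque'])
E
```

```text
t 31.15 pos [542.  114.8 154.3] yaw -0.0389 tilt [-0.0831 -0.0241] F [-0.9 -4.   0.3] w 11.1 q [ 0.1   0.22  0.13  1.57 -0.02  1.71]
[ 0.48789289 -0.48842066  2.94894888]
```

Request:
arm_command --motion '[1, 0, 0, 0, 0.08, 1, 0, 0, 0, 0.08, 1, 0, 0, 0, 0.08, 1, 0, 0, 0, 0.08, 1, 0, 0, 0, 0, 1, 0, 0, 0, 0, 1, 0, 0, 0, 0, 1, 0, 0, 0, 0]'

```text
clock: 31.82
tool_pos: [0.5419, 0.1149, 0.1545]
eef_rot: [3.07, -0.301, -0.113]
force: [-0.2, -6.9, -1.1]
width: 0.0113
```

```bash
python3 - <<'E'
from ov import *
st(); print(readout.read_state()['wrist_torque'])
E
```

```text
t 31.82 pos [541.9 114.9 154.5] yaw -0.1975 tilt [-0.078 -0.047] F [-0.2 -6.9 -1.1] w 11.3 q [ 0.11  0.21  0.13  1.57 -0.04  1.88]
[ 0.53849038 -0.41379113  5.30213133]
```

Request:
arm_command --motion '[0, 0, 0, 0, 0, 0, 0, 0, 0, 0, 0, 0, 0, 0, 0, 0, 0, 0, 0, 0, 0, 0, 0, -0.5, 0, 0, 0, 0, -1.5, 0, 0, 0, 0, -2.5, 0, 0, 0, 0, -2.5, 0]'

```text
clock: 32.48
tool_pos: [0.5436, 0.1175, 0.2201]
eef_rot: [3.063, -0.282, -0.131]
force: [0.3, 0.5, 0.2]
width: 0.0431
```

```bash
python3 - <<'E'
from ov import *
st(); plan([(450,20,260,-.2)],3)
E
```

```text
t 32.48 pos [543.6 117.5 220.1] yaw -0.1863 tilt [-0.0906 -0.0542] F [0.3 0.5 0.2] w 43.1 q [ 0.12  0.24  0.29  1.71 -0.04  1.87]
  [-1.54, 2.31, -0.52] 0.003
  [-1.53, 2.31, -0.52] 0.003
  [-1.52, 2.31, -0.52] 0.003
  [-1.52, 2.32, -0.52] 0.003
  [-1.51, 2.32, -0.52] 0.003
  --
```

Request:
arm_command --motion '[0, -1, 1.5, -1, 0, 0, -1.5, 2.3, -1, 0, 0, -1.5, 2.3, -0.5, 0, 0, -1.5, 2.3, -0.5, 0, 0, -1.5, 2.3, 0, 0, 0, -1.5, 2, 0, 0, 0, -1, 1, 0, 0, 0, 0, 0, 0, 0]'

```text
clock: 33.15
tool_pos: [0.4289, -0.0004, 0.2789]
eef_rot: [3.068, -0.28, -0.102]
force: [0.4, 0.5, -0.2]
width: 0.0425
```

```bash
python3 - <<'E'
from ov import *
st()
t=snap('top','fin_t0.png');s=snap('scene','fin_s0.png')
V=(.545,.2138,-.010)
P=[]
for a in (-.175-1.4,):
  for z in (177,146):
    c=np.array([[22,6],[22,-6],[-22,-6],[-22,6]])@R(a).T+[0,-97]
    P.append((toW(V,np.c_[c,[z]*4]),(0,0,255) if z==177 else (0,255,0)))
overlay(t,P,(120,130,290,280),4.7,'h_t.png'); overlay(s,P,(330,130,470,280),5,'h_s.png')
E
```

```text
t 33.15 pos [ 4.289e+02 -4.000e-01  2.789e+02] yaw -0.1839 tilt [-0.0715 -0.0528] F [ 0.4  0.5 -0.2] w 42.5 q [-0.11 -0.11  0.04  1.78 -0.06  1.64]
```

View pics/h_t.png

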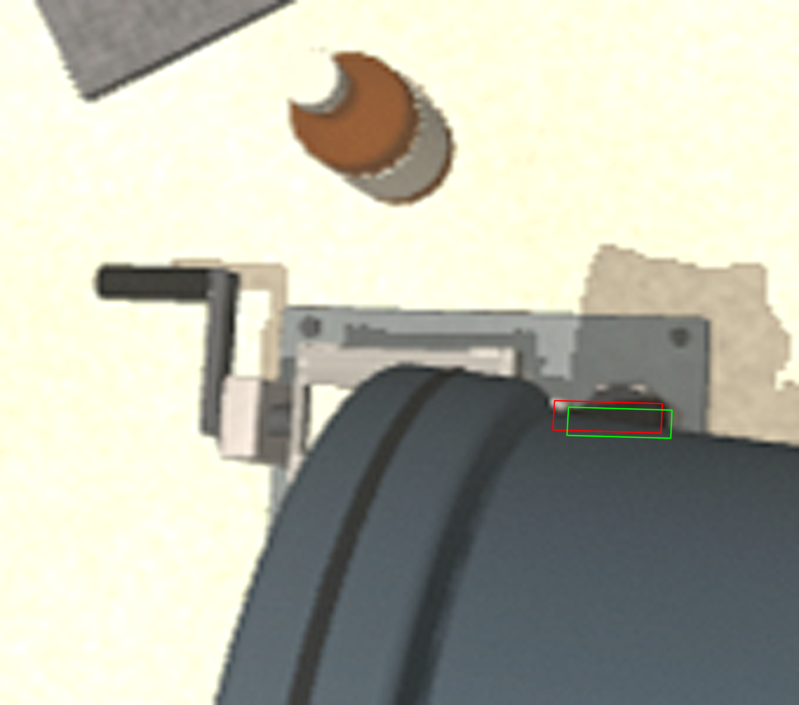

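View pics/h_s.png

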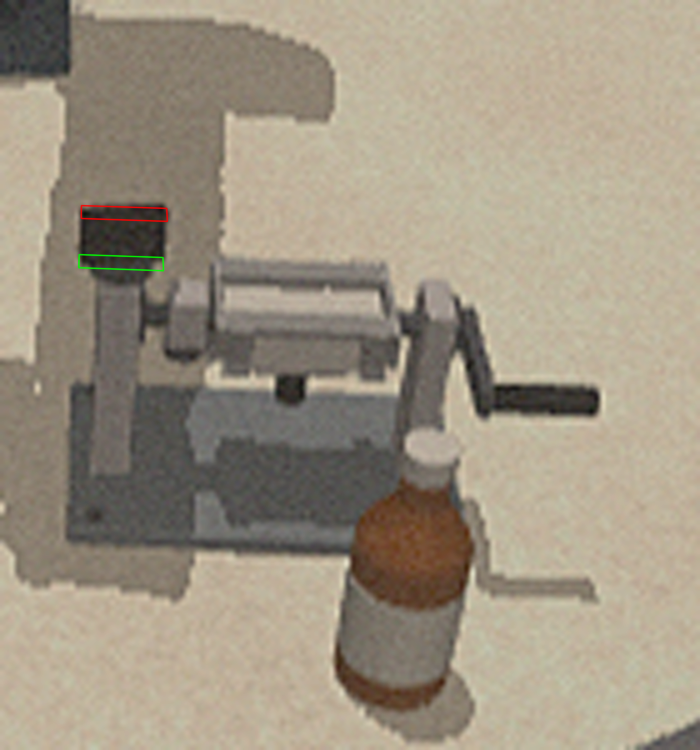

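View pics/fin_s0.png

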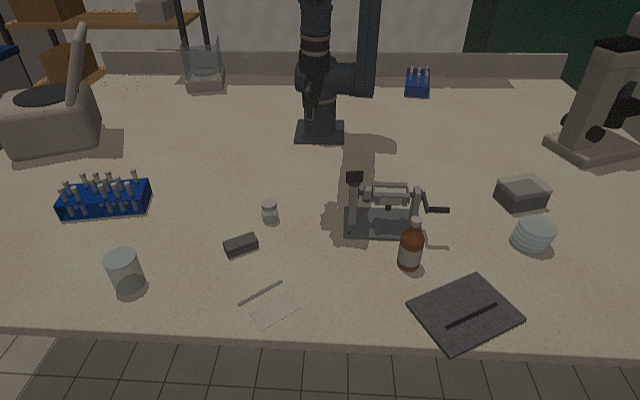

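Request:
arm_command --motion '[0, 0, 2, 0, 0, 0, 0, 3, 0, 0, 0, 0, 3, 0, 0, 0, 0, 3, 0, 0, 0, 0, 3, 0, 0, 0, 0, 3, 0, 0, 0, 0, 2, 0, 0, 0, 0, 0, 0, 0]'

```text
clock: 33.92
tool_pos: [0.4054, -0.1886, 0.2866]
eef_rot: [3.076, -0.256, -0.099]
force: [-0.3, 0.1, -0.3]
width: 0.0428
```

```bash
python3 - <<'E'
from ov import *
st()
t=snap('top','fin_t1.png');s=snap('scene','fin_s1.png')
V=(.545,.2138,-.010)
P=[]
for a in (-.175-1.4,):
  for z in (177,146):
    c=np.array([[22,6],[22,-6],[-22,-6],[-22,6]])@R(a).T+[0,-97]
    P.append((toW(V,np.c_[c,[z]*4]),(0,0,255) if z==177 else (0,255,0)))
overlay(t,P,(235,195,280,240),13,'i_t.png'); overlay(s,P,(335,155,375,195),13,'i_s.png')
# PCA of the dark bar in both pictures before/after
import pickle
t0=pickle.load(open('m0.pkl','rb'))[0]
for nm,p in (('before',t0),('after',t)):
    g=cv2.cvtColor(np.asarray(p['pixels']),cv2.COLOR_BGR2GRAY)[200:236,238:272]
    ys,xs=np.nonzero(g<60); W=np.array([atz(p,(x+238,y+200),.168)[:2] for x,y in zip(xs,ys)])
    C=np.cov(W.T); w,v=np.linalg.eigh(C); d=v[:,1]; print(nm,len(xs),W.mean(0)*1000,np.arctan(d[1]/d[0])+.01,np.sqrt(w)*1000)
E
```

```text
t 33.92 pos [ 405.4 -188.6  286.6] yaw -0.1681 tilt [-0.0682 -0.0473] F [-0.3  0.1 -0.3] w 42.8 q [-0.53 -0.09  0.08  1.77 -0.08  1.21]
before 253 [543.43531336 117.03705706] -0.3280172622527686 [ 8.47438298 11.92476393]
after 192 [543.85596249 116.05678115] -1.4032167302877585 [ 4.7413622 12.4661391]
```

View pics/i_t.png

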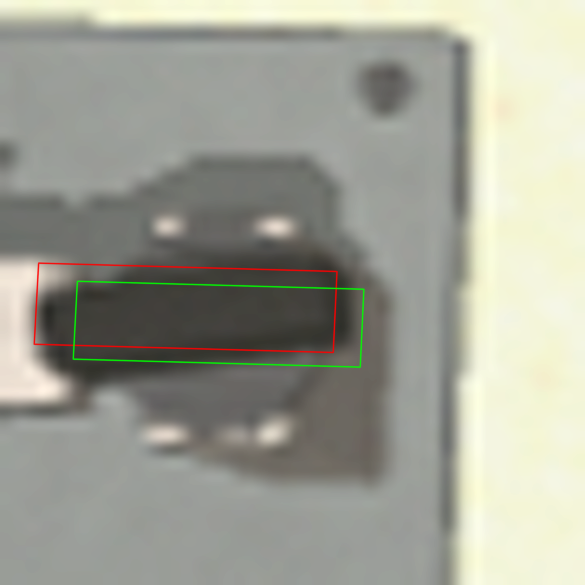

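View pics/fin_t1.png

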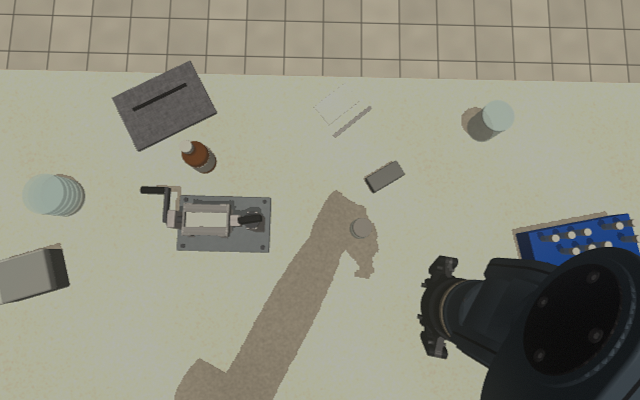

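```bash
python3 - <<'E'
from ov import *
t=snap('top');s=snap('scene')
V=(.545,.2138,-.010)
def hull(p,a,dx,dy):
    W=np.vstack([toW(V,np.c_[np.array([[22,6],[22,-6],[-22,-6],[-22,6]])@R(a).T+[dx,-97+dy],[z]*4]) for z in (177,146)])
    return cv2.convexHull(proj(p,W).astype(np.float32))
from itertools import product
for nm,p in (('top',t),('scene',s)):
    k=8; x0,y0=((236,196) if nm=='top' else (335,150)); im=cv2.cvtColor(np.asarray(p['pixels']),cv2.COLOR_BGR2GRAY)[y0:y0+45,x0:x0+45]
    g=cv2.resize(im,None,fx=k,fy=k,interpolation=cv2.INTER_CUBIC); D=(g<(62 if nm=='top' else 50)).astype(np.uint8)
    best=[]
    for a in np.arange(-1.7,-1.1,.02):
        b=0
        for dx,dy in product(np.arange(-4,4.1,1),np.arange(-4,4.1,1)):
            m=np.zeros_like(D); cv2.fillConvexPoly(m,np.round((hull(p,a,dx,dy)-[x0,y0]+.5)*k-.5).astype(np.int32),1)
            i=(m&D).sum()/((m|D).sum()); b=max(b,i)
        best.append((b,round(a,2)))
    print(nm,sorted(best,reverse=True)[:6])
P=[]
for z in (177,146):
    c=np.array([[22,6],[22,-6],[-22,-6],[-22,6]])@R(-1.4).T+[0,-97]
    P.append((toW(V,np.c_[c,[z]*4]),(0,0,255) if z==177 else (0,255,0)))
overlay(t,P,(235,195,280,240),13,'j_t.png'); overlay(s,P,(330,150,450,240),6,'j_s.png')
E
```

```text
top [(np.float64(0.8603335318642049), np.float64(-1.4)), (np.float64(0.8602334398929448), np.float64(-1.38)), (np.float64(0.857195735860231), np.float64(-1.36)), (np.float64(0.8532062262605199), np.float64(-1.42)), (np.float64(0.8517017828200972), np.float64(-1.34)), (np.float64(0.8425404258432722), np.float64(-1.32))]
scene [(np.float64(0.7697226870666986), np.float64(-1.4)), (np.float64(0.7683224998509154), np.float64(-1.38)), (np.float64(0.7675320799761265), np.float64(-1.42)), (np.float64(0.7668792086288064), np.float64(-1.36)), (np.float64(0.7650458824931474), np.float64(-1.48)), (np.float64(0.7650361345039718), np.float64(-1.44))]
```

View pics/j_t.png

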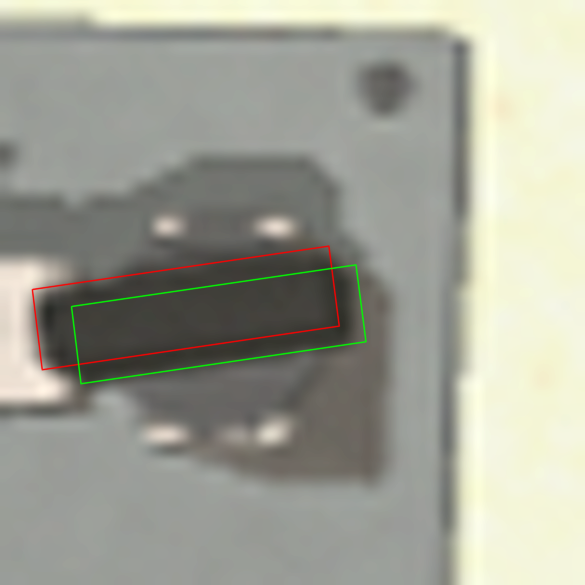

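View pics/j_s.png

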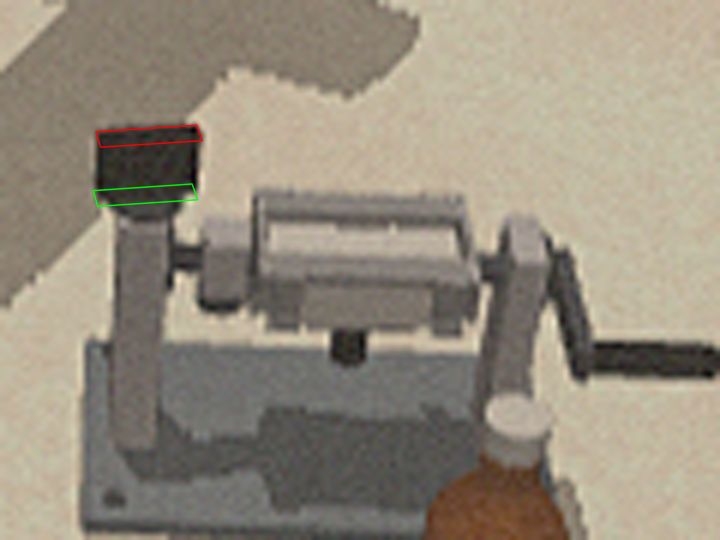

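```bash
python3 - <<'E'
from ov import *
import pickle
t0,s0,_=pickle.load(open('m0.pkl','rb')); s=snap('scene')
d=cv2.absdiff(np.asarray(s['pixels']),np.asarray(s0['pixels'])).max(2)
for nm,(x0,y0,x1,y1) in dict(jar=(258,195,282,228),slide=(220,230,262,262),bottle=(394,215,428,275)).items(): print(nm,d[y0:y1,x0:x1].mean().round(1),np.percentile(d[y0:y1,x0:x1],95))
st(); print(job.sign_off())
E
```

```text
jar 20.5 45.0
slide 6.0 11.0
bottle 7.4 23.0
t 34.17 pos [ 405.4 -184.5  287. ] yaw -0.1628 tilt [-0.0678 -0.0458] F [ 0.4  0.6 -1. ] w 42.3 q [-0.53 -0.09  0.07  1.77 -0.07  1.21]
the job is handed in; nothing more can be done
None
```

The job is done and handed in at about 34 s of the 72 s allowed, with the robot clear of everything.

- **Stacking:** I laid the empty tray face-down on the loaded tray in the cradle. Both camera views showed it square and inside the guides.
- **Clamp:** It is swung to its stop. The force rose to 8.5 N there, with the knob over the cradle's middle.
- **Turning:** The cradle went over by its crank until pushing at about 20 N moved it no further (about 3.15 rad). It stayed level after I let go.
- **Lock:** I turned the knob clockwise only after the frame was over. The torque rose to 3–5 N m and the bar slipped in the grip at the stop. Both views afterwards put the bar at about 1.40 rad, its locked stop.

**Checks that were less clean:**
- The discs are hidden inside the closed stack, so their transfer was not seen directly.
- My first estimate of the bar's final angle was off by about 0.17 rad because the arm hid part of the picture. The clear view corrected it.
- The tool drifted up to about 6° off vertical in the later steps, with no visible effect on the result.
- The jar, slide box and bottle appear at the same picture positions as at the start. In the before-and-after comparison the slide box and bottle changed little. The jar changed more (mean 20 against 6–7), which I put down to the arm's shadow now falling on it, though I did not test that.

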